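# Stack the impactor plates of a dust sampler on a pinned fixture and clamp them

## Robot

A 6-joint arm with a two-finger parallel gripper is mounted at the origin on the work surface. World frame = base frame: x ahead of the robot, y to its left, z up, the work surface at z = 0. Lengths are in m, angles in rad, forces in N, time in s.
With the tool pointing down it reaches from about 0.3 to 0.85 m from the base axis. Payload 4.2 kg.
Tool frame: the origin (TCP) lies midway between the tips of the shut fingers; the grasp point (between the pads) lies 19 mm behind it; y points along the fingers, z is the direction in which the jaws open and shut, and the axes are right-handed (so a half turn about y gives the same grasp; the last joint's range is limited). The gripper opens to 91 mm and grips with 3 to 60 N. Pads are 32 mm wide; open, the fingers measure 118 mm over their backs; the gripper's body (76 mm by 178 mm) begins 60 mm behind the grasp point.
Start: joints at [1.265, 0.32, 1.565, -0, 1.257, -0.02], TCP at [0.162, 0.552, 0.214] pointing down, gripper open.
Joint ranges: [-3.11, 3.11], [-0.84, 2.01], [0.21, 2.61], [-1.34, 4.49], [0.05, 2.63], [-2.56, 2.56]. Speed limits (rad/s): [2.57, 2.57, 3.14, 3.14, 3.14, 3.14].

## Interface

Orientations are given as a unit quaternion [x, y, z, w].
In Python, from cell import ctrl, eyes gives the robot as it stands.
- The arm moves only by the tool servo_tool, never from a script. Its argument "moves" is text: rows parted by semicolons, each of 7 numbers parted by spaces: the shift along the tool's x, y, z in cm, then the turn, a rotation vector about the tool's x, y, z in degrees, then the opening, from 0 (shut) to 1 (fully open). In form: dx dy dz wx wy wz grip; .... A call has 1 to 12 rows; each row is the pose to reach, as a shift and turn from the pose measured when the call began, along the tool's axes at that moment; what a row does not reach only later rows make up. A row lasts 1/8 s, in which the tool goes at most 62.5 mm and 10.7 degrees, less where a joint would pass 70% of its speed; a pose out of reach is approached as far as the arm can. A call with a gripper value outside its range is refused whole. The fingers move at their own pace and stop on an object; the grip force is fixed at half the most. Time passes only in rows, so rows that repeat a pose let the fingers close. It gives the time, the measured TCP pose, the force and the opening at its end, in the units of the state.
- ctrl.get_state(): the state, without advancing time (a new reading comes with each control period).
- eyes.capture(name): name is "scene" or "top"; returns a dict with "image" (480x640x3 uint8, blue, green, red), "fx", "fy", "cx", "cy" (pixels), "rvec" (rotation vector, rad) and "tvec" (3), from world to camera coordinates, as OpenCV has them. Camera axes: x right, y down, z forward; pixel columns grow to the right and rows downward; lengths in m; the calibration is good to about 2 mm. A picture is of the moment at which its call begins. There is no depth.
- ctrl.sign_off(): hands the job in, once; it reports no verdict.
The state is a dict: "time_s": time; "joint_pos": joint angles; "dq": joint speeds; "joint_torque": joint torques, N m; "ee_pos": TCP position; "orientation": TCP orientation; "ft_force": force on the tool from outside, world axes, zero at the start; "ft_torque": the same for the moment, N m; "opening": finger opening in m.
Only numpy, scipy, OpenCV 4.12 (cv2) and the standard library are available. Lean on these libraries where they do the work, as an engineer would, in place of code of your own. Each camera call takes 0.05 s, during which the arm holds its last target.

## Task

Rebuild the dust sampler's impactor stack: first wind the fixture's handwheel anticlockwise until the clamp jaw is fully back at its stop. Then lower every two-hole aluminium plate on the bench over the fixture's two locating pins, in any order, and put the cover with the inlet tube on last, each lying flat on the one below. Last, wind the handwheel clockwise until the clamp jaw is pressed firmly against the ends of the stacked plates, and let go, leaving the jaw there. Leave the other things on the bench alone.

Things in the scene. Friction and masses are not known exactly. Their poses are not given: they have to be found in the camera images.
- fixture: grey fixture, base 340 x 100 x 12 mm (x -85 to +255). Origin on the bench under the bed's middle; x points to the handwheel, z up. Bed: steel block 104 x 34 mm, top at z = 40; plates overhang it 11 mm at each long side. Two 12 mm pins at x = +40 and -40, y = 0, rise 58 mm above the bed, tapering over the last 10 mm. Plates seat with their length along x, either way round
- bed (a point): the middle of the bed's top, between the pins, 40 mm above the bench; axes as fixture. A stack of k seated plates (each 10 mm) has its top 40 + 10 k mm above the bench
- jaw (a joint): travel (m) of the clamp jaw towards the bed: 0 fully back, at a hard stop, 0.080 when its face meets the ends of seated plates (0.0785 to 0.0815, holes have 2.5 mm play), own end stop at 0.090; 8 mm per radian of the handwheel; starts at 0.044 to 0.083, in the way or nearly. A steel block 50 mm wide, its top 82 mm above the bench
- jaw_face (a point): point on the jaw's face, on the fixture's centre line, 60 mm above the bench; fixture x = 135 mm when fully back and 55 mm when it touches the plates
- wheel (a joint): angle (rad) of the handwheel, a black 104 mm disc, axis upright at fixture x = 190 mm, y = 0, top face 91 mm above the bench. Grows clockwise from above, driving the jaw to the bed (jaw = 0.008 x wheel); stops at 0 and 11.25. Stays where left (friction about 2.5 N at the crank). At a stop or on the plates the crank resists: about 8 N at it presses the jaw firmly
- crank_grip (a point): on the axis of the handwheel's crank, an upright black cylinder 22 mm in diameter, 46 mm high, turning freely about its own axis, 40 mm from the wheel's axis. The point is 120 mm above the bench, 18 mm below the crank's top. Pinch it from above and carry it round the wheel's axis, gripper orientation unchanged
- plate1: flat aluminium plate 110 x 56 x 10 mm (x, y, z), small dark nozzle dots on top; 14.5 mm through holes at x = +40 and -40 mm on its long centre line; 0.16 kg. Origin at the centre of its underside, x along its length, z up. May be absent. Grip it across its 56 mm width. Identical to the other plates
- plate2: flat aluminium plate 110 x 56 x 10 mm (x, y, z), small dark nozzle dots on top; 14.5 mm through holes at x = +40 and -40 mm on its long centre line; 0.16 kg. Origin at the centre of its underside, x along its length, z up. May be absent. Grip it across its 56 mm width. Identical to the other plates
- plate3: flat aluminium plate 110 x 56 x 10 mm (x, y, z), small dark nozzle dots on top; 14.5 mm through holes at x = +40 and -40 mm on its long centre line; 0.16 kg. Origin at the centre of its underside, x along its length, z up. May be absent. Grip it across its 56 mm width. Identical to the other plates
- plate4: flat aluminium plate 110 x 56 x 10 mm (x, y, z), small dark nozzle dots on top; 14.5 mm through holes at x = +40 and -40 mm on its long centre line; 0.16 kg. Origin at the centre of its underside, x along its length, z up. May be absent. Grip it across its 56 mm width. Identical to the other plates
- cover: inlet cover: the same 110 x 56 x 10 mm two-hole plate without dots, with an upright aluminium tube of 32 mm diameter and 35 mm height at the middle of its top (total height 45 mm); 0.19 to 0.31 kg. Origin at the centre of its underside, x along its length, z up. Goes on top. Grip it by the tube
- solder_reel: bystander: white and steel reel of solder, 60 mm diameter, 40 mm high, standing among the plates; origin at the centre of its underside
- screwdriver: bystander: red-handled screwdriver 190 mm long lying on the bench; origin under its middle
- alcohol: bystander: bottle 54 mm in diameter, 130 mm high, beyond the fixture
- logbook: bystander: black notebook 150 x 210 x 14 mm at the left
- multimeter: bystander: yellow multimeter 170 x 85 x 35 mm beyond the plates
- screw_tray: bystander: shallow grey divided tray 120 x 160 x 25 mm at the right, near the robot
- pen_cup: bystander: white cup 72 mm in diameter, 90 mm high, beyond the handwheel
Mind the look-alikes: they are no part of the job. Leave any red or yellow look-alike of the plate1 alone.

How it is judged:
On the way, in this order (a step that is already met when the one before it is completed fails the run):
1. the jaw is wound fully back (travel under 4 mm) (value of joint jaw below 0.004 m), for 0.2 s.
2. all plates lie flat on the pins with the cover on top (horizontal distance between each of plate1, plate2, plate3, plate4, cover and bed below 0.004 m and angle between the x axis of each of plate1, plate2, plate3, plate4, cover and the x axis of fixture, either way round below 0.06 rad and angle between each of plate1, plate2, plate3, plate4, cover's own z axis and vertical below 0.05 rad and z of cover in the frame of plate1 above 0.007 m and z of cover in the frame of plate2 above 0.007 m and z of cover in the frame of plate3 above 0.007 m and z of cover in the frame of plate4 above 0.007 m and height (world z) of cover below 0.0825 m and (height (world z) of cover below 0.0725 m or height (world z) of plate1 above -0.7 m) and (height (world z) of cover below 0.0725 m or height (world z) of plate2 above -0.7 m) and (height (world z) of cover below 0.0725 m or height (world z) of plate3 above -0.7 m) and (height (world z) of cover below 0.0725 m or height (world z) of plate4 above -0.7 m) and (height (world z) of cover below 0.0625 m or height (world z) of any of plate1, plate2 above -0.7 m) and (height (world z) of cover below 0.0625 m or height (world z) of any of plate1, plate3 above -0.7 m) and (height (world z) of cover below 0.0625 m or height (world z) of any of plate1, plate4 above -0.7 m) and (height (world z) of cover below 0.0625 m or height (world z) of any of plate2, plate3 above -0.7 m) and (height (world z) of cover below 0.0625 m or height (world z) of any of plate2, plate4 above -0.7 m) and (height (world z) of cover below 0.0625 m or height (world z) of any of plate3, plate4 above -0.7 m) and linear speed of each of plate1, plate2, plate3, plate4, cover below 0.02 m/s), for 0.2 s.
3. the jaw presses on the stacked plates (all of step 2 and contact force between jaw and anything else above 2 N and value of joint jaw between 0.0775 and 0.084 m), for 0.2 s.
At the end, for the whole second after the job is handed in: All plates and the cover on the pins (within 4 mm of the bed's middle, 0.06 rad lengthwise, 0.05 rad level), stacked without gaps (heights within 2.5 mm), cover topmost, at rest; jaw travel 77.5 to 84 mm and still pressing on the plates with over 0.5 N (all of step 2 and value of joint jaw between 0.0775 and 0.084 m and contact force between jaw and anything else above 0.5 N); the robot touches nothing.
It fails at once if a bystander is disturbed (moved more than 40 mm) (distance of any of solder_reel, screwdriver, alcohol, logbook, multimeter, screw_tray, pen_cup from where it was at the start of the episode above 0.04 m).
Of plate1, plate2, plate3, plate4 only 2 to 4 are there at a start; the rules pass over those that are not, and their reading is None.
At some moment in a run one of plate1, plate2, plate3, plate4, cover may be knocked a few centimetres aside while the robot is not near it.
It also fails if it takes over 210 s, if anything falls off the work surface, if the arm or the gripper's body presses on something with over 40 N, if the wrist force passes 120 N, or if a joint passes its speed limit or range.

## Working session

There is one attempt and no reset: what is moved stays moved. The work goes in short steps, Python scripts to look and compute and a tool call to move; the robot and the scene stay as the last step left them, time stands still between calls to the robot, and variables do not carry over. Pictures are saved under pics/ and viewed, and the job is handed in when it is done.

Besides the shell and the picture viewer there is one more tool, called after "Emit:" as a command line: name --argument value ..., lists and objects as JSON in quotes. servo_tool: Moves the arm, as the interface text tells. Its arguments: {"type":"object","properties":{"moves":{"type":"string"}},"required":["moves"]}

```bash
mkdir -p pics; ls
python3 - <<'E'
from cell import ctrl, eyes
import cv2
print(ctrl.get_state())
for n in ("scene","top"):
    c=eyes.capture(n); cv2.imwrite(f"pics/{n}0.png",c["image"]); print({k:v for k,v in c.items() if k!="image"})
E
```

```text
pics
{'time_s': 0.0, 'joint_pos': array([ 1.26502290e+00,  3.20282627e-01,  1.56565319e+00, -2.21343625e-05,
        1.25734710e+00, -1.99859505e-02]), 'dq': array([-0.00043009,  0.00013875, -0.00134171, -0.00049784, -0.00029467,
        0.00054574]), 'joint_torque': array([-2.43325470e-03, -4.12443209e+01, -2.31972849e+01,  7.23168603e-02,
        4.58345760e-02, -1.32565829e-04]), 'ee_pos': array([0.16195385, 0.55122084, 0.21313561]), 'orientation': array([ 0.70049098, -0.10078476,  0.10060563, -0.69930918]), 'ft_force': array([ 0.65251429,  0.63205559, -0.30175654]), 'ft_torque': array([ 0.00713328,  0.00881381, -0.0224704 ]), 'opening': 0.09131888270462919}
{'fx': 473.67250025034497, 'fy': 473.67250025034497, 'cx': 324.6105157909155, 'cy': 240.40929343741635, 'rvec': array([ 1.82955296,  1.75333832, -0.64669911]), 'tvec': array([-0.092939  , -0.36762554,  1.84942412])}
{'fx': 537.0737604613183, 'fy': 537.0737604613183, 'cx': 311.2554685499585, 'cy': 243.80443737564426, 'rvec': array([ 2.15216118, -2.15514736,  0.13058723]), 'tvec': array([0.06805689, 0.55178593, 1.45055526])}
```

View pics/top0.png

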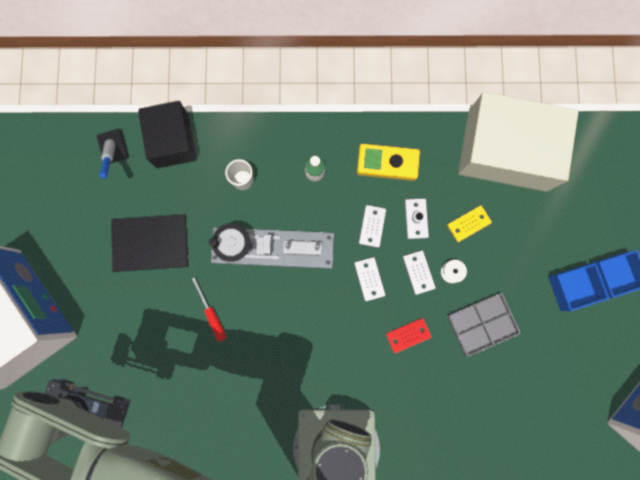

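View pics/scene0.png

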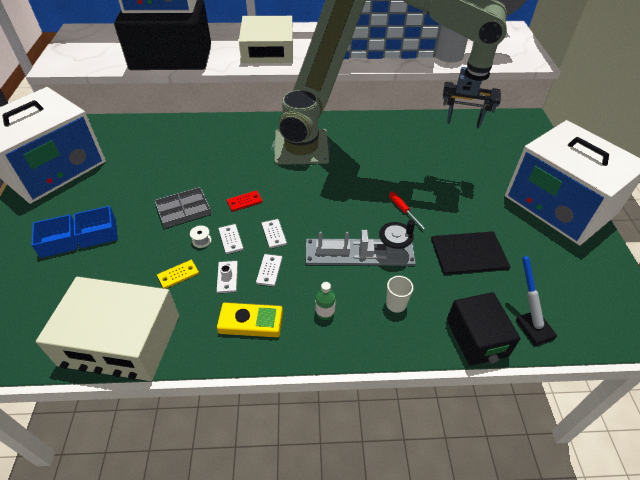

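The top view shows three white dotted plates, at about (373,227), (370,279) and (419,272), and the cover at (417,217). The fixture's wheel is at (232,242), and the red and yellow look-alikes are separate. Next I'll zoom in and measure.

```bash
cat > h.py <<'E'
from cell import ctrl, eyes
import cv2, numpy as np
def cap(n): return eyes.capture(n)
def ray(c,u,v,z):
    R=cv2.Rodrigues(np.asarray(c["rvec"]))[0]; t=np.asarray(c["tvec"]).ravel()
    d=R.T@np.array([(u-c["cx"])/c["fx"],(v-c["cy"])/c["fy"],1]); o=-R.T@t
    return o+d*(z-o[2])/d[2]
def proj(c,P):
    K=np.array([[c["fx"],0,c["cx"]],[0,c["fy"],c["cy"]],[0,0,1.]])
    return cv2.projectPoints(np.atleast_2d(np.asarray(P,float)),np.asarray(c["rvec"]),np.asarray(c["tvec"]),K,None)[0].reshape(-1,2)
def crop(c,u0,v0,u1,v1,name,s=None):
    im=c["image"][v0:v1,u0:u1]; s=s or min(800/(u1-u0),600/(v1-v0))
    cv2.imwrite("pics/"+name,cv2.resize(im,None,fx=s,fy=s,interpolation=cv2.INTER_CUBIC)); print(name,"scale",s,"off",u0,v0)
E
python3 - <<'E'
from h import *
c=cap("top"); np.save("/tmp/top.npy",c,allow_pickle=True)
crop(c,200,210,350,280,"fix_top.png",5.3); crop(c,340,190,500,310,"pl_top.png",5)
s=cap("scene"); crop(s,290,200,430,280,"fix_sc.png",5.5)
R=cv2.Rodrigues(np.asarray(c["rvec"]))[0];print("cam",-R.T@c["tvec"])
g=cv2.cvtColor(c["image"],cv2.COLOR_BGR2HSV)
m=((g[...,1]<40)&(g[...,2]>150)).astype(np.uint8)
m[:, :340]=0; m[:190]=0; m[310:]=0; m[:,480:]=0
n,l,st,ce=cv2.connectedComponentsWithStats(m)
for i in range(1,n):
    if st[i,4]>60:
        r=cv2.minAreaRect(np.argwhere(l==i)[:,::-1].astype(np.float32)); b=cv2.boxPoints(r)
        W=np.array([ray(c,*p,0.01) for p in b]);e=[W[1]-W[0],W[2]-W[1]];L=[np.linalg.norm(x) for x in e];a=e[int(np.argmax(L))]
        print(i,st[i,4],r,W.mean(0).round(4),np.round(L,4),"yaw",np.degrees(np.arctan2(a[1],a[0])).round(1), ray(c,*ce[i],0.01).round(4))
E
```

```text
fix_top.png scale 5.3 off 200 210
pl_top.png scale 5 off 340 190
fix_sc.png scale 5.5 off 290 200
cam [0.36461437 0.05960731 1.50887818]
1 782 ((416.44921875, 218.28933715820312), (39.96959686279297, 21.374114990234375), 85.91438293457031) [ 0.6275 -0.2301  0.01  ] [0.0608 0.1145] yaw -177.6 [ 0.6264 -0.2294  0.01  ]
2 833 ((372.2680358886719, 225.77601623535156), (21.376813888549805, 40.07034683227539), 10.30484676361084) [ 0.6064 -0.1049  0.01  ] [0.1148 0.0605] yaw -10.9 [ 0.6057 -0.1047  0.01  ]
3 862 ((418.7000427246094, 272.1000061035156), (41.10960388183594, 21.50348663330078), 71.56504821777344) [ 0.4752 -0.2324  0.01  ] [0.0607 0.1142] yaw -163.1 [ 0.4749 -0.2328  0.01  ]
4 862 ((369.4366760253906, 278.830322265625), (41.063079833984375, 21.689729690551758), 74.2913589477539) [ 0.4566 -0.0947  0.01  ] [0.0609 0.1142] yaw -165.2 [ 0.4563 -0.0945  0.01  ]
5 474 ((453.5, 271.5), (23.0, 25.0), 90.0) [ 0.4765 -0.3295  0.01  ] [0.0699 0.0643] yaw -90.1 [ 0.4766 -0.3298  0.01  ]
```

View pics/fix_top.png

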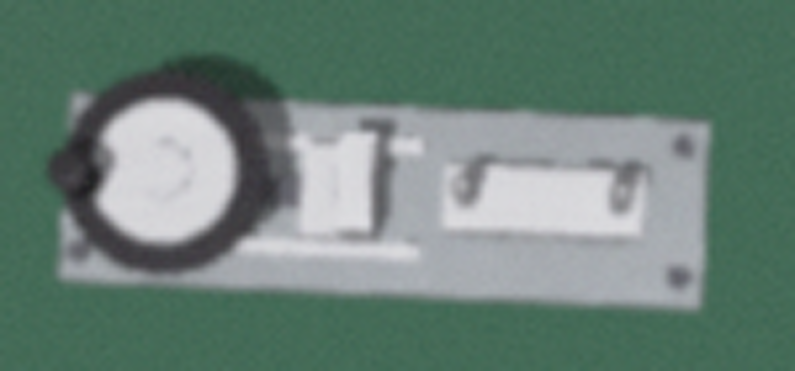

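View pics/pl_top.png

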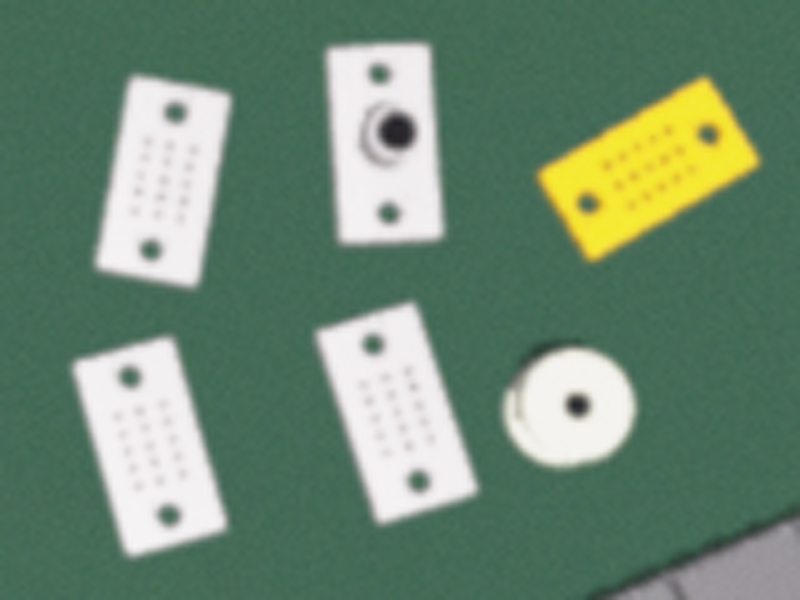

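View pics/fix_sc.png

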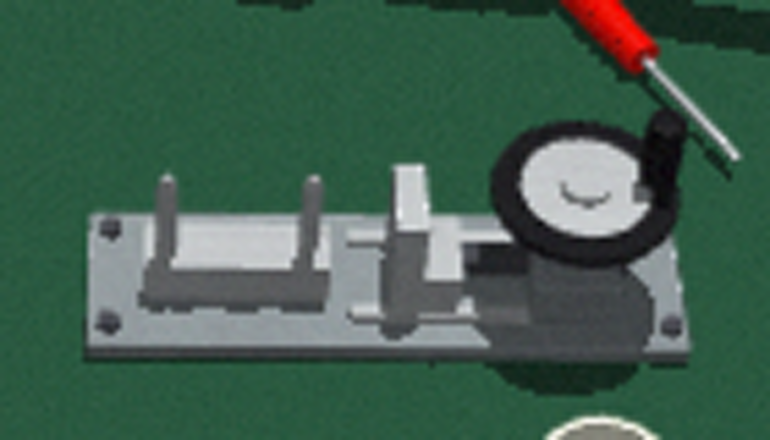

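The fixture's base corners are clear in the top view, with the wheel at the left and the pins near crop (465,190) and (622,195). The jaw sits partway along. I'll fit the fixture pose and check it with an overlay in both views.

```bash
cat >> h.py <<'E'
def F2W(f,p):
    p=np.atleast_2d(p); x,y,a=f; c,s=np.cos(a),np.sin(a)
    return np.c_[x+c*p[:,0]-s*p[:,1], y+s*p[:,0]+c*p[:,1], p[:,2]]
E
python3 - <<'E'
from h import *
from scipy.optimize import least_squares
c=cap("top"); s=cap("scene")
px=lambda p,o,k:(np.array(p,float)+.5)/k-.5+np.array(o)
ct=px([(72,93),(712,122),(700,310),(58,280)],(200,210),5.3)
# +x to left(+y world): corners order far-wheel, far-end, near-end, near-wheel.
P=[(.255,-.05,.012),(-.085,-.05,.012),(-.085,.05,.012),(.255,.05,.012)]
cs=px([(90,213),(85,347),(690,350)],(290,200),5.5)
Ps=[P[2],P[1],P[0]]
# scene camera looks back at robot: image left is -y world; top is near robot
def res(f): return np.r_[(proj(c,F2W(f,P))-ct).ravel(),(proj(s,F2W(f,Ps))-cs).ravel()]
def rt(f): return (proj(c,F2W(f,P))-ct).ravel()
for fn in (rt,res):
    r=least_squares(fn,[.54,.25,np.pi/2]); print(r.x, np.degrees(r.x[2]), fn(r.x).round(1))
f=r.x; np.save("/tmp/fix.npy",f)
for n,cc,b,k in (("t",c,(200,210,350,280),5.3),("s",s,(290,200,430,280),5.5)):
    im=cv2.resize(cc["image"][b[1]:b[3],b[0]:b[2]],None,fx=k,fy=k,interpolation=cv2.INTER_CUBIC)
    def d(Q,col,closed=True):
        q=((proj(cc,F2W(f,Q))-b[:2]+.5)*k-.5).round().astype(np.int32); cv2.polylines(im,[q],closed,col,1)
    d(P,(0,0,255)); d([(-.052,-.017,.04),(.052,-.017,.04),(.052,.017,.04),(-.052,.017,.04)],(255,0,0))
    for x in(-.04,.04): d([(x,0,.04),(x,0,.098)],(0,200,0),False)
    t=np.linspace(0,2*np.pi,60); d(np.c_[.19+.052*np.cos(t),.052*np.sin(t),0*t+.091],(0,0,255))
    d(np.c_[.19+.04*np.cos(t),.04*np.sin(t),0*t+.138],(0,255,255))
    cv2.imwrite(f"pics/ov_{n}.png",im)
E
```

```text
[0.54040865 0.09204355 1.52180422] 87.1929588301431 [-0.  -0.  -0.4  0.1  0.3  0.   0.1 -0.1]
[0.54182634 0.09174709 1.52452815] 87.34902847565854 [ 0.  -0.3 -0.4 -0.5  0.5 -0.6  0.3 -0.3 -0.1 -0.9 -0.  -1.   0.5 -0.7]
```

View pics/ov_t.png

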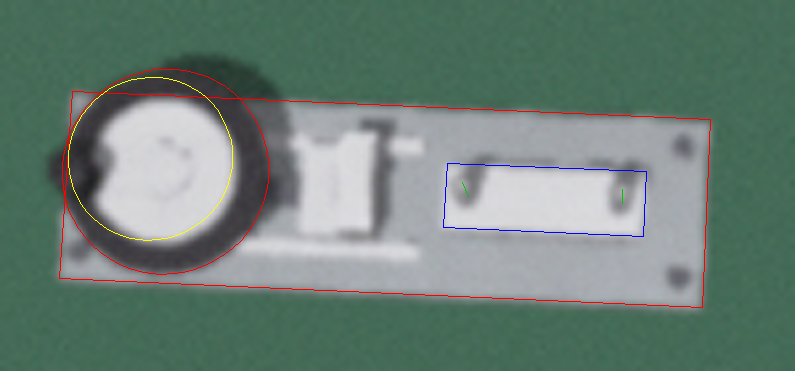

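View pics/ov_s.png

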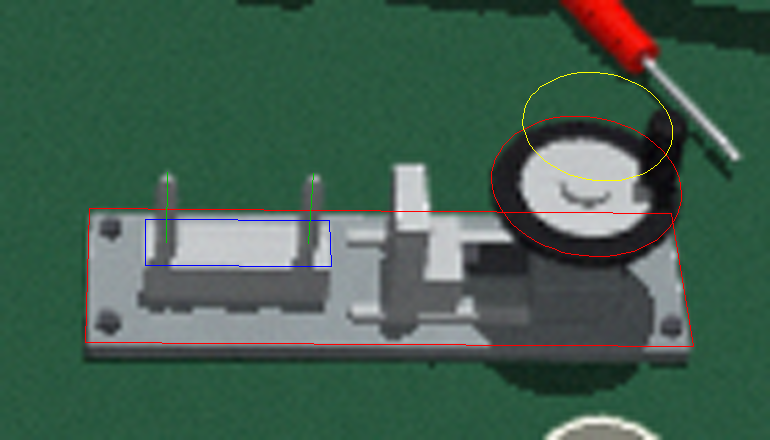

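The overlay fits in both views: base, bed, pins and wheel are within about 1 px. Next come the crank angle, the jaw travel, and a helper that turns a target pose into a tool-frame move.

```bash
cat >> h.py <<'E'
from scipy.spatial.transform import Rotation as Rot
FIX=np.array([.5412,.0918,np.radians(87.25)])
def target(x,y,z,zyaw):
    """TCP pose: tool y down, tool z horizontal along yaw zyaw(deg)"""
    a=np.radians(zyaw); zz=np.array([np.cos(a),np.sin(a),0]); yy=np.array([0,0,-1.]); xx=np.cross(yy,zz)
    return np.array([x,y,z]),Rot.from_matrix(np.c_[xx,yy,zz])
def rel(t,st=None):
    st=st or ctrl.get_state(); R=Rot.from_quat(st["orientation"]); p,Q=t
    return np.r_[R.inv().apply(p-st["ee_pos"])*100,(R.inv()*Q).as_rotvec(degrees=True)].round(2)
E
python3 - <<'E'
from h import *
st=ctrl.get_state(); R=Rot.from_quat(st["orientation"]).as_matrix(); print(R.round(3))
c=eyes.capture("top")
px=lambda p,o,k:(np.array(p,float)+.5)/k-.5+np.array(o)
def fx(w):
    d=w[:2]-FIX[:2];a=FIX[2]; return np.array([np.cos(a)*d[0]+np.sin(a)*d[1],-np.sin(a)*d[0]+np.cos(a)*d[1]])
print("jaw face", fx(ray(c,*px((374,180),(200,210),5.3),.082)))
print("crank top top-view", fx(ray(c,*px((73,167),(200,210),5.3),.138)))
s=eyes.capture("scene")
print("crank scene", fx(ray(s,*px((667,121),(290,200),5.5),.138)), "jaw", fx(ray(s,*px((394,165),(290,200),5.5),.082)))
print("wheel", F2W(FIX,[.19,0,0]))
for a in range(-20,40,10):
    r=np.radians(a); print(a,proj(c,F2W(FIX,[.19+.04*np.cos(r),.04*np.sin(r),.138])),proj(s,F2W(FIX,[.19+.04*np.cos(r),.04*np.sin(r),.138])))
crop(c,200,225,250,260,"cr.png",16); crop(s,370,210,430,255,"crs.png",13)
E
```

```text
[[ 0.959 -0.     0.282]
 [-0.282 -0.     0.959]
 [ 0.    -1.    -0.001]]
jaw face [ 0.08552846 -0.00147779]
crank top top-view [0.22721087 0.00585151]
crank scene [0.22788076 0.00336715] jaw [0.08624817 0.02100179]
wheel [[0.55031584 0.28158119 0.        ]]
-20 [[213.7507368  233.60487247]] [[411.46390789 225.81009851]]
-10 [[212.87151594 236.15325918]] [[411.79963613 224.14077376]]
0 [[212.44818647 238.80694079]] [[411.71899423 222.42613788]]
10 [[212.49444574 241.48555976]] [[411.2284888  220.71868394]]
20 [[213.00977368 244.1076994 ]] [[410.34683716 219.06967319]]
30 [[213.97934183 246.59336009]] [[409.10394824 217.52766721]]
cr.png scale 16 off 200 225
crs.png scale 13 off 370 210
```

View pics/cr.png

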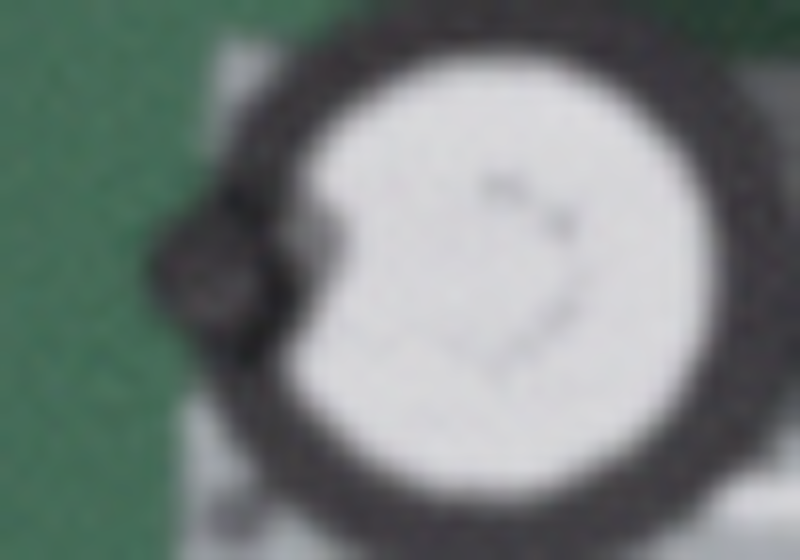

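View pics/crs.png

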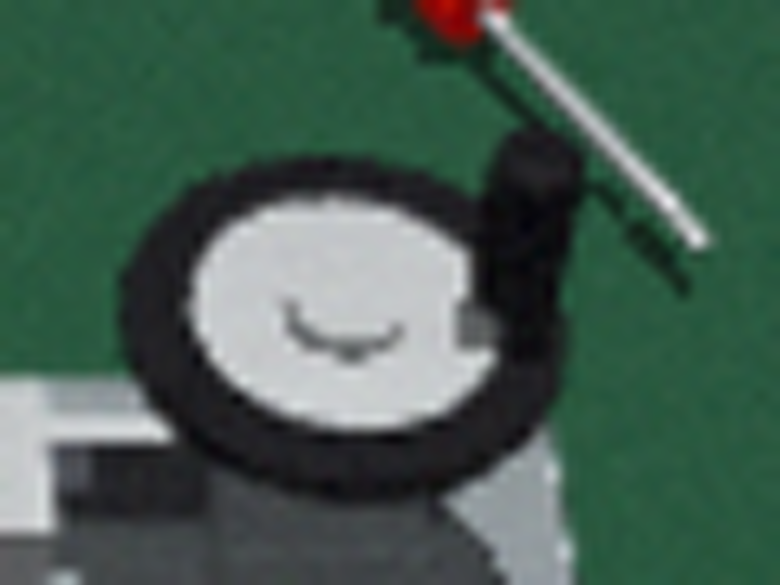

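The crank's top is at pixel (212.8,241.5) in the top view, about 8° in the fixture frame, and both views agree. Jaw travel is about 49 mm, so it needs about 6.2 rad anticlockwise. I'll move above the crank.

Run:
```python
from h import *
w=F2W(FIX,[.19,0,0])[0]; a=FIX[2]+np.radians(8); p=w+.04*np.array([np.cos(a),np.sin(a),0]); print(p)
print(rel(target(p[0],p[1],.20,73.6)))
```

```text
[0.54665578 0.32141339 0.        ]
[ 4.339e+01  1.390e+00 -1.125e+01  1.000e-02  3.000e-02  0.000e+00]
```

Emit:
servo_tool --moves "5 0.3 -1.3 0 0 0 1; 10 0.6 -2.6 0 0 0 1; 15 0.9 -3.9 0 0 0 1; 20 1.2 -5.2 0 0 0 1; 25 1.39 -6.5 0 0 0 1; 30 1.39 -7.8 0 0 0 1; 35 1.39 -9.1 0 0 0 1; 40 1.39 -10.4 0 0 0 1; 43.4 1.39 -11.25 0 0 0 1; 43.4 1.39 -11.25 0 0 0 1; 43.4 1.39 -11.25 0 0 0 1"

```text
time_s: 1.78
ee_pos: [0.5462, 0.3215, 0.1998]
orientation: [0.7, -0.101, 0.1, -0.7]
ft_force: [0.6, 0.8, -0.5]
opening: 0.091
```

Run:
```python
from h import *
st=ctrl.get_state(); print(st["time_s"],st["ee_pos"],st["joint_pos"].round(2))
print(rel(target(.54666,.3214,.101,73.6)))
c=cap("top"); s=cap("scene"); crop(c,160,180,300,285,"a1.png"); crop(s,340,150,480,255,"a2.png")
```

```text
1.775 [0.54618665 0.32147673 0.19976941] [ 0.51  0.42  1.44  0.    1.28 -0.77]
[ 0.06  9.88  0.01  0.02  0.02 -0.05]
a1.png scale 5.714285714285714 off 160 180
a2.png scale 5.714285714285714 off 340 150
```

View pics/a1.png

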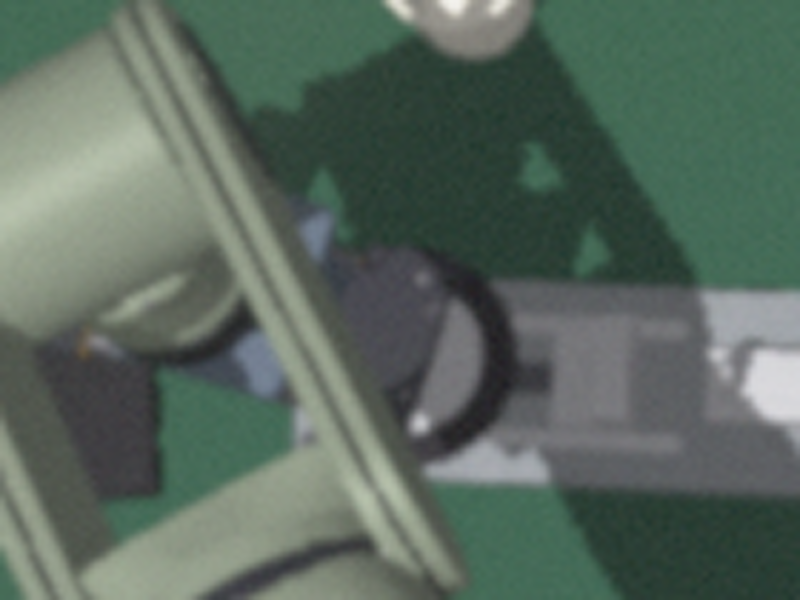

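View pics/a2.png

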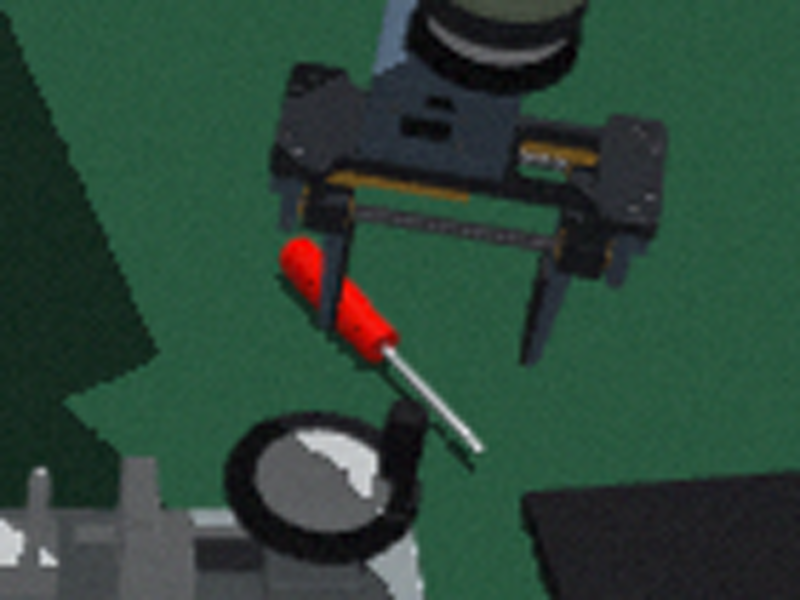

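The fingers straddle the crank, which stands at (405,430) in the scene crop. I'll descend and close.

Emit:
servo_tool --moves "0.06 2 0 0 0 0 1; 0.06 4 0 0 0 0 1; 0.06 6 0 0 0 0 1; 0.06 8 0 0 0 0 1; 0.06 9.9 0 0 0 0 1; 0.06 9.9 0 0 0 0 1; 0.06 9.9 0 0 0 0 0; 0.06 9.9 0 0 0 0 0; 0.06 9.9 0 0 0 0 0; 0.06 9.9 0 0 0 0 0; 0.06 9.9 0 0 0 0 0; 0.06 9.9 0 0 0 0 0"

```text
time_s: 3.38
ee_pos: [0.5463, 0.3218, 0.101]
orientation: [0.7, -0.1, 0.1, -0.7]
ft_force: [-0.5, 0.1, -0.2]
opening: 0.0338
```

Run:
```python
from h import *
st=ctrl.get_state(); print(st["time_s"],st["ee_pos"],st["opening"],st["ft_force"],st["ft_torque"])
s=cap("scene"); crop(s,340,150,480,255,"a3.png")
# circle plan: crank world angle from current TCP
w=F2W(FIX,[.19,0,0])[0]; d=st["ee_pos"]-w; print("r",np.hypot(*d[:2]),"ang",np.degrees(np.arctan2(d[1],d[0])))
R=Rot.from_quat(st["orientation"]); a0=np.radians(95.25)
for k in range(1,13):
    a=a0+np.radians(30*k); q=.04*np.array([np.cos(a)-np.cos(a0),np.sin(a)-np.sin(a0),0]); print(30*k,(R.inv().apply(q)*100).round(2))
```

```text
3.375 [0.5463116  0.32179458 0.10103192] 0.03376114722094811 [-0.4843765   0.14117529 -0.17795371] [0.00816687 0.03163217 0.00216706]
a3.png scale 5.714285714285714 off 340 150
r 0.04041225726399544 ang 95.68648119737627
30 [-1.66  0.   -1.23]
60 [-2.49  0.   -3.13]
90 [-2.25  0.   -5.19]
120 [-1.02  0.   -6.85]
150 [ 0.88  0.   -7.68]
180 [ 2.94  0.   -7.44]
210 [ 4.6  -0.   -6.21]
240 [ 5.43 -0.   -4.31]
270 [ 5.19 -0.   -2.25]
300 [ 3.96 -0.   -0.59]
330 [ 2.06 -0.    0.24]
360 [-0.  0. -0.]
```

View pics/a3.png

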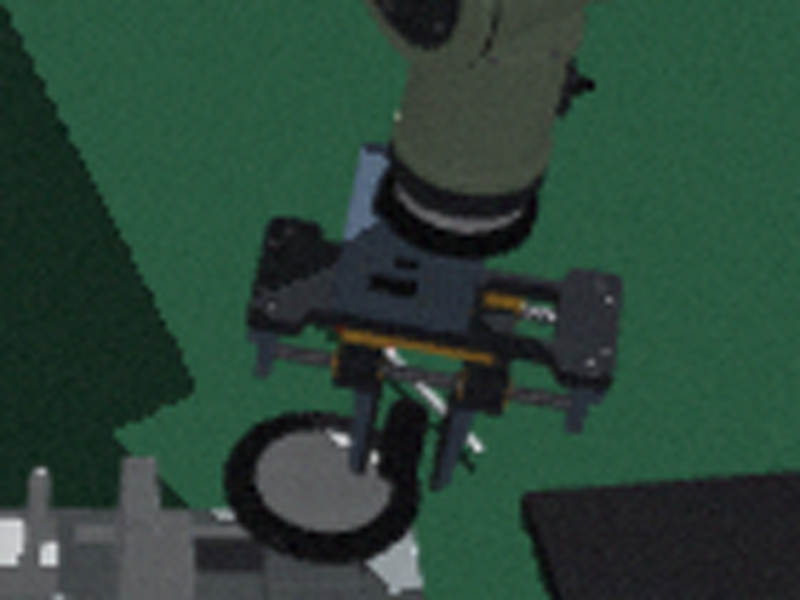

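Still closing (34 mm opening). A few more rows.

Emit:
servo_tool --moves "0 0 0 0 0 0 0; 0 0 0 0 0 0 0; 0 0 0 0 0 0 0; 0 0 0 0 0 0 0"

```text
time_s: 3.92
ee_pos: [0.5461, 0.3211, 0.101]
orientation: [0.7, -0.101, 0.1, -0.699]
ft_force: [-1.0, -4.2, 2.6]
opening: 0.0213
```

Gripped at 21 mm. I'll wind anticlockwise in 15° steps.

```bash
cat >> h.py <<'E'
def circ(angs,a0,r=.04):
    """offsets in tool axes (cm) along wheel circle from world angle a0 (deg) by angs (deg)"""
    st=ctrl.get_state(); R=Rot.from_quat(st["orientation"]); a0=np.radians(a0)
    w=F2W(FIX,[.19,0,0])[0]; d=st["ee_pos"]-w; print("r",np.hypot(*d[:2]).round(4),"ang",np.degrees(np.arctan2(d[1],d[0])).round(1),"z",st["ee_pos"][2],"F",st["ft_force"].round(1),"t",st["time_s"])
    out=[]
    for k in angs:
        a=a0+np.radians(k); q=w+r*np.array([np.cos(a),np.sin(a),0])-st["ee_pos"]; q[2]=.101-st["ee_pos"][2]
        out.append(" ".join(f"{v:.2f}" for v in R.inv().apply(q)*100)+" 0 0 0 0")
    print("; ".join(out))
E
python3 -c "
from h import *
circ(range(15,181,15),95.25)"
```

```text
r 0.0398 ang 96.1 z 0.1009867993647072 F [-1.  -4.2  2.6] t 3.925
-0.87 0.00 -0.46 0 0 0 0; -1.62 0.00 -1.19 0 0 0 0; -2.15 0.00 -2.09 0 0 0 0; -2.44 0.01 -3.09 0 0 0 0; -2.46 0.01 -4.13 0 0 0 0; -2.21 0.01 -5.15 0 0 0 0; -1.70 0.01 -6.06 0 0 0 0; -0.97 0.01 -6.81 0 0 0 0; -0.08 0.01 -7.35 0 0 0 0; 0.93 0.01 -7.63 0 0 0 0; 1.97 0.01 -7.65 0 0 0 0; 2.98 0.01 -7.40 0 0 0 0
```

Emit:
servo_tool --moves "-0.87 0 -0.46 0 0 0 0; -1.62 0 -1.19 0 0 0 0; -2.15 0 -2.09 0 0 0 0; -2.44 0 -3.09 0 0 0 0; -2.46 0 -4.13 0 0 0 0; -2.21 0 -5.15 0 0 0 0; -1.7 0 -6.06 0 0 0 0; -0.97 0 -6.81 0 0 0 0; -0.08 0 -7.35 0 0 0 0; 0.93 0 -7.63 0 0 0 0; 1.97 0 -7.65 0 0 0 0; 2.98 0 -7.4 0 0 0 0"

```text
time_s: 5.42
ee_pos: [0.5532, 0.2413, 0.101]
orientation: [0.701, -0.102, 0.099, -0.699]
ft_force: [-4.6, 4.0, 0.3]
opening: 0.0215
```

Run:
```python
from h import *
circ(range(195,361,15),95.25)
s=cap("scene"); crop(s,300,150,440,255,"a4.png")
```

```text
r 0.0404 ang -85.8 z 0.10100182704484911 F [-4.6  4.   0.3] t 5.425
0.97 -0.00 0.57 0 0 0 0; 1.72 -0.01 1.30 0 0 0 0; 2.26 -0.01 2.20 0 0 0 0; 2.54 -0.02 3.20 0 0 0 0; 2.56 -0.02 4.25 0 0 0 0; 2.30 -0.02 5.26 0 0 0 0; 1.80 -0.02 6.17 0 0 0 0; 1.07 -0.02 6.92 0 0 0 0; 0.18 -0.02 7.46 0 0 0 0; -0.83 -0.02 7.74 0 0 0 0; -1.87 -0.02 7.76 0 0 0 0; -2.89 -0.01 7.51 0 0 0 0
a4.png scale 5.714285714285714 off 300 150
```

View pics/a4.png

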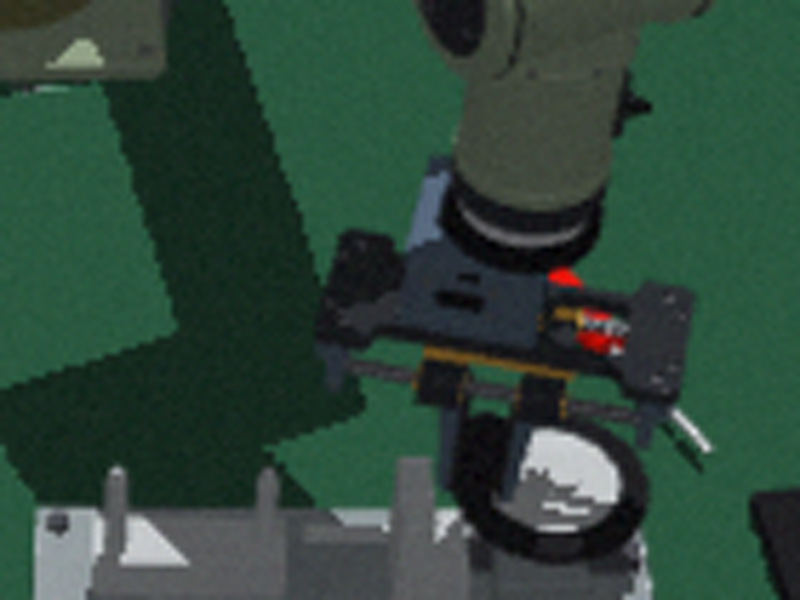

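The jaw is moving back (now at x≈415 in the crop). I'll go on to 330° and then creep up to the stop.

Emit:
servo_tool --moves "0.97 0 0.57 0 0 0 0; 1.72 0 1.3 0 0 0 0; 2.26 0 2.2 0 0 0 0; 2.54 0 3.2 0 0 0 0; 2.56 0 4.25 0 0 0 0; 2.3 0 5.26 0 0 0 0; 1.8 0 6.17 0 0 0 0; 1.07 0 6.92 0 0 0 0; 0.18 0 7.46 0 0 0 0; -0.83 0 7.74 0 0 0 0; -0.83 0 7.74 0 0 0 0"

```text
time_s: 6.85
ee_pos: [0.5689, 0.317, 0.1009]
orientation: [0.702, -0.1, 0.1, -0.698]
ft_force: [-2.3, -5.0, 3.1]
opening: 0.0217
```

Run:
```python
from h import *
circ(range(337,387,7),95.25)
s=cap("scene"); crop(s,300,150,440,255,"a5.png")
```

```text
r 0.04 ang 62.3 z 0.100938111681295 F [-2.3 -5.   3.1] t 6.85
-0.69 -0.01 0.08 0 0 0 0; -1.17 -0.01 0.06 0 0 0 0; -1.66 -0.01 -0.02 0 0 0 0; -2.13 -0.00 -0.15 0 0 0 0; -2.58 -0.00 -0.34 0 0 0 0; -3.00 -0.00 -0.59 0 0 0 0; -3.39 -0.00 -0.88 0 0 0 0; -3.74 0.00 -1.22 0 0 0 0
a5.png scale 5.714285714285714 off 300 150
```

View pics/a5.png

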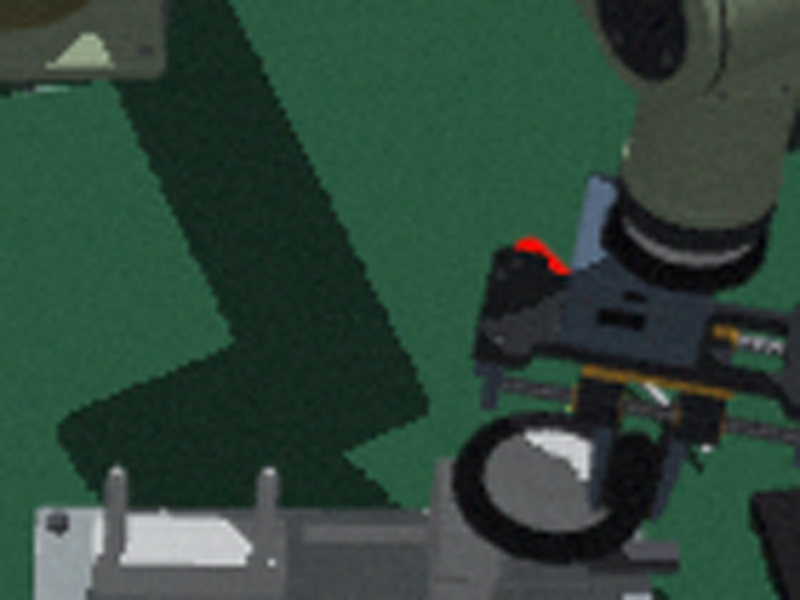

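Emit:
servo_tool --moves "-0.69 0 0.08 0 0 0 0; -1.17 0 0.06 0 0 0 0; -1.66 0 -0.02 0 0 0 0; -2.13 0 -0.15 0 0 0 0; -2.13 0 -0.15 0 0 0 0"

```text
time_s: 7.52
ee_pos: [0.5522, 0.3214, 0.1011]
orientation: [0.701, -0.097, 0.103, -0.699]
ft_force: [11.6, -4.9, -4.3]
opening: 0.0215
```

Run:
```python
from h import *
circ(range(358,393,5),95.25)
```

```text
r 0.0398 ang 87.3 z 0.10107051748826884 F [11.6 -4.9 -4.3] t 7.525
-0.40 0.00 -0.10 0 0 0 0; -0.73 0.00 -0.23 0 0 0 0; -1.04 -0.00 -0.39 0 0 0 0; -1.34 -0.00 -0.58 0 0 0 0; -1.61 -0.01 -0.79 0 0 0 0; -1.87 -0.01 -1.02 0 0 0 0; -2.11 -0.01 -1.27 0 0 0 0
```

The stop is reached: 11.6 N resisting at crank angle 87°, which agrees with the predicted 49 mm. I'll release and lift.

Emit:
servo_tool --moves "0.1 0 0 0 0 0 0; 0.1 0 0 0 0 0 1; 0.1 0 0 0 0 0 1; 0.1 0 0 0 0 0 1; 0.1 -2 0 0 0 0 1; 0.1 -5 0 0 0 0 1; 0.1 -8 0 0 0 0 1; 0.1 -12 0 0 0 0 1; 5 -15 0 0 0 0 1; 5 -15 0 0 0 0 1"

```text
time_s: 8.78
ee_pos: [0.6023, 0.3077, 0.2542]
orientation: [-0.699, 0.096, -0.106, 0.7]
ft_force: [0.7, 0.2, -0.2]
opening: 0.0914
```

```bash
cat >> h.py <<'E'
def plates(c=None):
    c=c or cap("top"); g=cv2.cvtColor(c["image"],cv2.COLOR_BGR2HSV)
    m=((g[...,1]<45)&(g[...,2]>140)).astype(np.uint8); m[:, :330]=0; m[:190]=0; m[320:]=0; m[:,490:]=0
    n,l,st,ce=cv2.connectedComponentsWithStats(m); out=[]
    for i in range(1,n):
        if st[i,4]>300:
            r=cv2.minAreaRect(np.argwhere(l==i)[:,::-1].astype(np.float32)); b=cv2.boxPoints(r)
            W=np.array([ray(c,*p,0.01) for p in b]);e=[W[1]-W[0],W[2]-W[1]];L=[np.linalg.norm(x) for x in e];a=e[int(np.argmax(L))]
            yaw=(np.degrees(np.arctan2(a[1],a[0]))+90)%180-90
            out.append((W.mean(0).round(4),yaw.round(1),np.sort(L).round(3),st[i,4])); print(*out[-1],np.round(r[0],1))
    return c,out
E
python3 - <<'E'
from h import *
print(ctrl.get_state()["time_s"])
c,o=plates(); cv2.imwrite("pics/t2.png",c["image"])
crop(c,340,190,500,310,"t2p.png",5)
s=cap("scene"); crop(s,290,190,430,280,"s2.png",5.5)
E
```

```text
8.775
[ 0.6277 -0.2301  0.01  ] 2.4 [0.062 0.116] 822 [416.4 218.3]
[ 0.6063 -0.105   0.01  ] -10.6 [0.061 0.116] 857 [372.3 225.8]
[ 0.4753 -0.2328  0.01  ] 16.9 [0.062 0.116] 897 [418.9 272.1]
[ 0.4569 -0.0946  0.01  ] 15.0 [0.061 0.115] 891 [369.4 278.7]
[ 0.4759 -0.3302  0.01  ] -45.8 [0.064 0.072] 491 [453.8 271.8]
t2p.png scale 5 off 340 190
s2.png scale 5.5 off 290 190
```

View pics/t2.png

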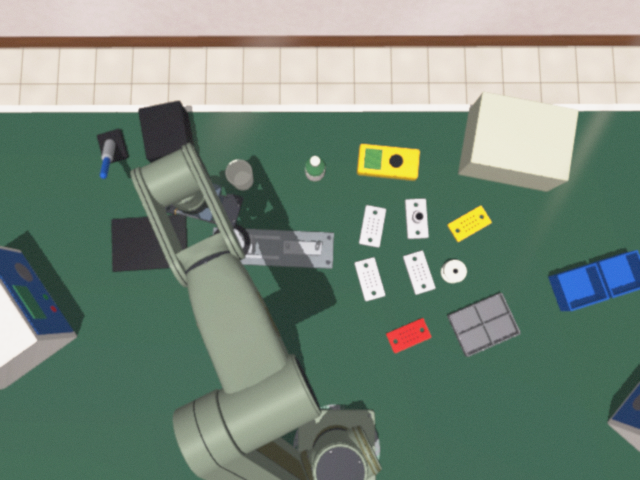

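View pics/s2.png

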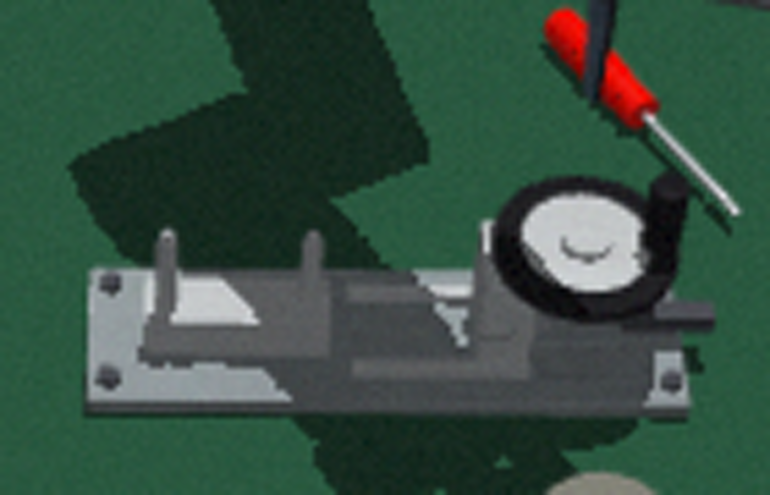

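The jaw is fully back at its stop. Now a refined pose fit of the plates in both cameras: a box silhouette fitted against the saturation mask.

```bash
cat >> h.py <<'E'
from scipy.optimize import minimize
def fitplate(cams,x0,y0,yaw0,z0=0.,k=6):
    """cams: list of captures; fit plate (x,y,yaw deg) with underside at z0"""
    data=[]
    bx=np.array([(sx*.055,sy*.028,z) for sx in(-1,1) for sy in(-1,1) for z in(z0,z0+.01)])
    for c in cams:
        p=proj(c,F2W((x0,y0,np.radians(yaw0)),bx)); lo=np.floor(p.min(0)).astype(int)-6; hi=np.ceil(p.max(0)).astype(int)+6
        im=c["image"][lo[1]:hi[1],lo[0]:hi[0]].astype(np.float32)
        s=(im.max(2)-im.min(2))/(im.max(2)+1); bg=np.median(np.r_[s[0],s[-1],s[:,0],s[:,-1]]); m=np.clip(1-s/bg,0,1); m=np.clip((m-.1)/.75,0,1)
        data.append((c,lo,m))
    def cost(q):
        tot=0
        for c,lo,m in data:
            p=(proj(c,F2W((q[0]/1000+x0,q[1]/1000+y0,np.radians(yaw0+q[2])),bx))-lo+.5)*k-.5
            h=cv2.convexHull(p.astype(np.float32)); M=np.zeros((m.shape[0]*k,m.shape[1]*k),np.uint8)
            cv2.fillConvexPoly(M,(h*16).round().astype(np.int32),255,cv2.LINE_AA,4)
            r=cv2.resize(M,(m.shape[1],m.shape[0]),interpolation=cv2.INTER_AREA)/255.
            r=cv2.GaussianBlur(r,(0,0),.6); tot+=((r-m)**2).mean()
        return tot
    r=minimize(cost,[0,0,0],method="Nelder-Mead",options=dict(initial_simplex=[[0,0,0],[4,0,0],[0,4,0],[0,0,4]],xatol=.02,fatol=1e-7))
    return np.r_[x0+r.x[0]/1000,y0+r.x[1]/1000,yaw0+r.x[2],r.fun]
E
python3 - <<'E'
from h import *
c=cap("top"); s=cap("scene")
for p in [(.6277,-.2301,2.4),(.6063,-.105,-10.6),(.4753,-.2328,16.9),(.4569,-.0946,15)]:
    print([fitplate(q,*p).round(4).tolist() for q in ([c],[s],[c,s])])
E
```

```text
[[0.6279, -0.2304, 2.3633, 0.0295], [0.6291, -0.2305, 2.4291, 0.0116], [0.6289, -0.2305, 2.5474, 0.0415]]
[[0.6068, -0.1051, -10.7285, 0.0282], [0.608, -0.1055, -11.0917, 0.0105], [0.6076, -0.1054, -11.1661, 0.0395]]
[[0.4755, -0.2331, 16.6893, 0.0264], [0.4767, -0.2329, 17.2813, 0.0062], [0.4764, -0.2331, 16.9204, 0.033]]
[[0.4569, -0.0951, 15.2401, 0.0285], [0.4585, -0.095, 15.2918, 0.0054], [0.4578, -0.095, 15.1858, 0.0347]]
```

Both cameras agree to about 1.5 mm. First plate: (0.458, -0.095), yaw 15.2°.

Run:
```python
from h import *
print(rel(target(.4578,-.095,.15,-74.8)), ctrl.get_state()["joint_pos"].round(2))
```

```text
[ -2.25  10.11 -42.58  -0.38 148.59   0.31] [ 0.46  0.46  1.26 -0.01  1.42 -0.83]
```

Emit:
servo_tool --moves "-0.2 0 -3.5 0 10.5 0 1; -0.4 0 -7 0 21 0 1; -0.6 0 -10.5 0 31.5 0 1; -0.8 0 -14 0 42 0 1; -1 0 -17.5 0 52.5 0 1; -1.2 0 -21 0 63 0 1; -1.4 0 -24.5 0 73.5 0 1; -1.6 0 -28 0 84 0 1; -1.8 0 -31.5 0 94.5 0 1; -2 0 -35 0 105 0 1; -2.1 3 -38.5 0 115.5 0 1; -2.2 6 -42.5 0 126 0 1"

```text
time_s: 10.48
ee_pos: [0.457, -0.0943, 0.19]
orientation: [0.226, -0.668, 0.671, -0.229]
ft_force: [-0.1, -1.0, -0.1]
opening: 0.0912
```

Run:
```python
from h import *
c=cap("top"); s=cap("scene")
q=fitplate([s],.4580,-.095,15); print(q,ctrl.get_state()["joint_pos"].round(2))
print(rel(target(.4578,-.095,.06,-74.8)))
```

```text
[ 0.45869986 -0.09506269 15.46101659  0.07073069] [-0.23  0.17  1.84 -0.    1.13  0.69]
[-0.39 12.75  0.21 -0.05 22.35  0.29]
```

Emit:
servo_tool --moves "-0.2 3 0.1 0 10 0.1 1; -0.4 7 0.2 0 20 0.2 1; -0.4 10 0.2 0 22.35 0.3 1; -0.4 12.75 0.2 0 22.35 0.3 1; -0.4 12.75 0.2 0 22.35 0.3 1; -0.4 12.75 0.2 0 22.35 0.3 1"

```text
time_s: 11.32
ee_pos: [0.4586, -0.0944, 0.061]
orientation: [0.093, -0.7, 0.701, -0.095]
ft_force: [0.6, -0.0, -0.3]
opening: 0.0912
```

Run:
```python
from h import *
print(rel(target(.4578,-.095,.003,-74.8)))
s=cap("scene"); crop(s,200,160,340,265,"b1.png")
```

```text
[ 0.1   5.8   0.03 -0.08  0.07 -0.1 ]
b1.png scale 5.714285714285714 off 200 160
```

View pics/b1.png

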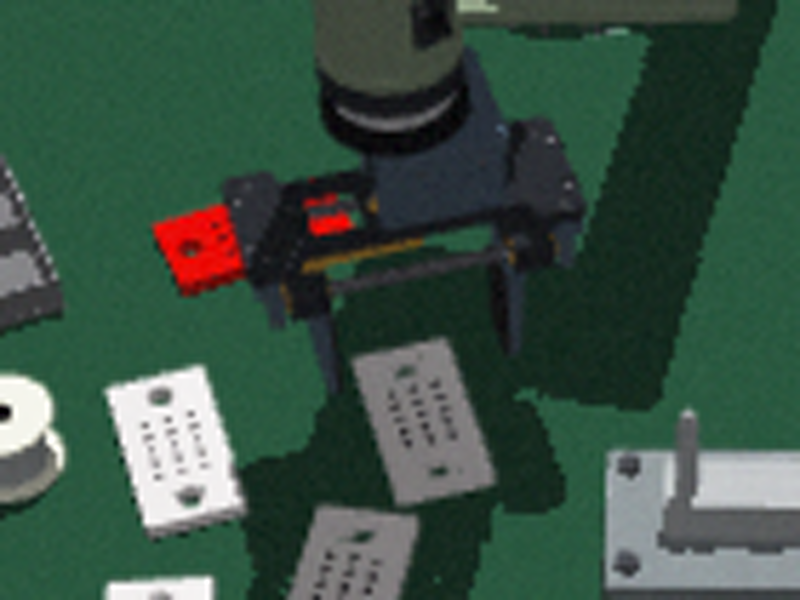

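The fingers straddle the plate, whose centre is at (425,425). I'll descend to 3 mm and close.

Emit:
servo_tool --moves "0.1 2 0 0 0 0 1; 0.1 4 0 0 0 0 1; 0.1 5.3 0 0 0 0 1; 0.1 5.8 0 0 0 0 1; 0.1 5.8 0 0 0 0 0; 0.1 5.8 0 0 0 0 0; 0.1 5.8 0 0 0 0 0; 0.1 5.8 0 0 0 0 0; 0.1 5.8 0 0 0 0 0; 0.1 5.8 0 0 0 0 0; 0.1 5.8 0 0 0 0 0"

```text
time_s: 12.75
ee_pos: [0.4583, -0.0951, 0.0036]
orientation: [0.093, -0.7, 0.701, -0.095]
ft_force: [-0.5, -0.3, 5.3]
opening: 0.0556
```

Gripped (55.6 mm). Lifting and carrying towards the bed.

Run:
```python
from h import *
print(rel(target(.5412,.0918,.15,-2.75)))
```

```text
[-12.96 -14.64 -15.81  -0.22 -71.99  -0.08]
```

Emit:
servo_tool --moves "0 -4 0 0 0 0 0; 0 -9 0 0 0 0 0; 0 -14.6 0 0 0 0 0; -1.5 -14.64 -2 0 -9 0 0; -3.2 -14.64 -4 0 -18 0 0; -4.8 -14.64 -6 0 -27 0 0; -6.5 -14.64 -8 0 -36 0 0; -8.1 -14.64 -10 0 -45 0 0; -9.8 -14.64 -12 0 -54 0 0; -11.5 -14.64 -14 0 -63 0 0; -12.96 -14.64 -15.81 -0.2 -72 -0.1 0; -12.96 -14.64 -15.81 -0.2 -72 -0.1 0"

```text
time_s: 14.25
ee_pos: [0.5411, 0.0928, 0.149]
orientation: [-0.489, 0.512, -0.511, 0.488]
ft_force: [-0.5, -0.4, -1.1]
opening: 0.0556
```

Run:
```python
from h import *
print(rel(target(.5412,.0918,.15,-2.75)))
c=cap("top"); s=cap("scene"); crop(s,270,150,410,255,"b2.png"); crop(c,220,170,360,275,"b3.png")
```

```text
[ 0.1  -0.1   0.02  0.09  0.05  0.04]
b2.png scale 5.714285714285714 off 270 150
b3.png scale 5.714285714285714 off 220 170
```

View pics/b2.png

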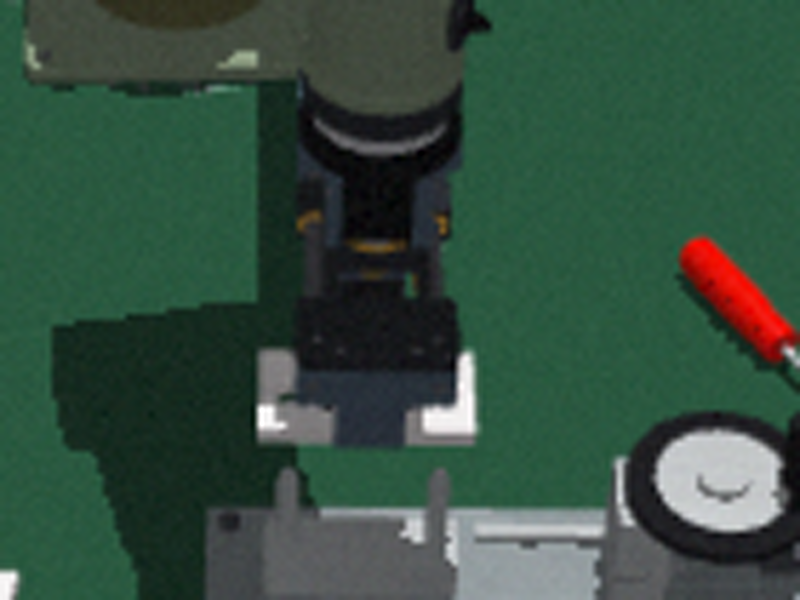

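View pics/b3.png

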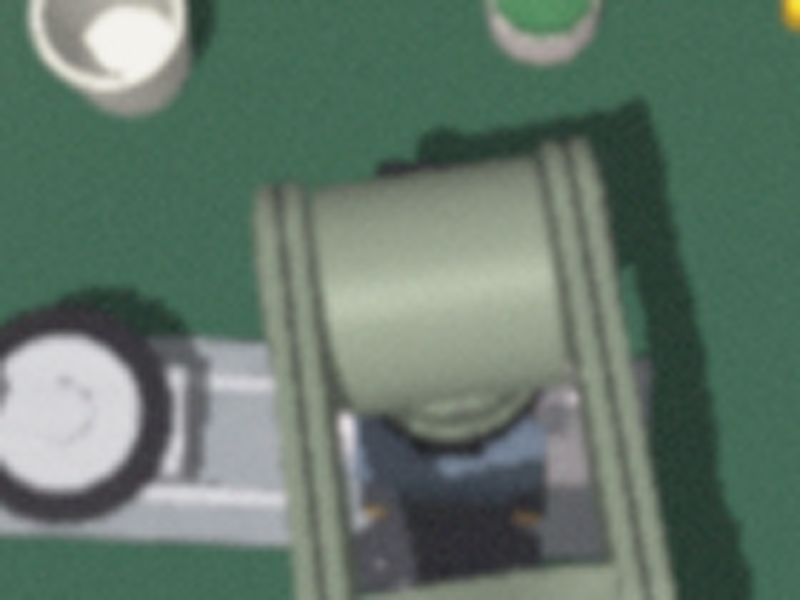

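```bash
cat >> h.py <<'E'
def checkhand(s,under,box,name,dx=0,u0=None):
    """draw predicted plate box at TCP; under: underside below/above TCP (m)"""
    st=ctrl.get_state(); p=st["ee_pos"]; zz=Rot.from_quat(st["orientation"]).as_matrix()[:,2]; yaw=np.arctan2(zz[1],zz[0])+np.pi/2
    k=800/(box[2]-box[0]); im=cv2.resize(s["image"][box[1]:box[3],box[0]:box[2]],None,fx=k,fy=k,interpolation=cv2.INTER_CUBIC)
    for z in (0,.01):
        Q=F2W((p[0],p[1],yaw),[(-.055+dx,-.028,p[2]-under+z),(.055+dx,-.028,p[2]-under+z),(.055+dx,.028,p[2]-under+z),(-.055+dx,.028,p[2]-under+z)])
        cv2.polylines(im,[((proj(s,Q)-box[:2]+.5)*k-.5).round().astype(np.int32)],True,(0,0,255),1)
    for x in (-.04,.04):
        Q=F2W(FIX,[(x,0,.04),(x,0,.098)]); cv2.polylines(im,[((proj(s,Q)-box[:2]+.5)*k-.5).round().astype(np.int32)],False,(0,255,0),1)
    cv2.imwrite("pics/"+name,im)
E
python3 - <<'E'
from h import *
s=cap("scene"); checkhand(s,.0036,(300,190,380,250),"b4.png")
E
```

```text
(no output)
```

View pics/b4.png

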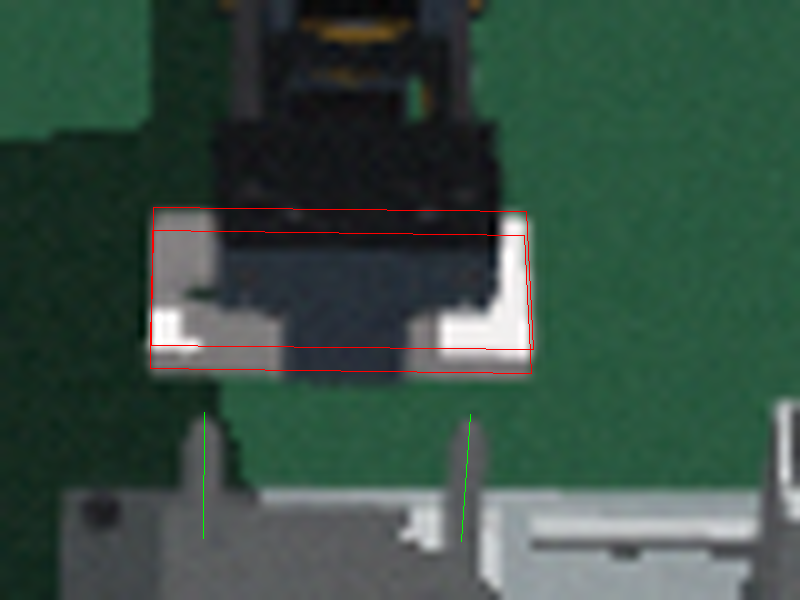

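The plate in hand matches the prediction within 1 px. I'll correct by 1 mm and lower over the pins in steps.

Emit:
servo_tool --moves "0.1 1 0.02 0.1 0 0 0; 0.1 2.5 0.02 0.1 0 0 0; 0.1 4 0.02 0.1 0 0 0; 0.1 4.6 0.02 0.1 0 0 0; 0.1 5.2 0.02 0.1 0 0 0; 0.1 5.8 0.02 0.1 0 0 0; 0.1 5.8 0.02 0.1 0 0 0"

```text
time_s: 15.28
ee_pos: [0.5412, 0.0909, 0.0913]
orientation: [0.487, -0.512, 0.513, -0.488]
ft_force: [1.6, 3.7, -3.6]
opening: 0.0555
```

Run:
```python
from h import *
st=ctrl.get_state();print(st["ee_pos"],st["ft_force"],st["ft_torque"],rel(target(.5412,.0918,.0445,-2.75)))
s=cap("scene"); checkhand(s,.0036,(300,190,380,250),"b5.png")
```

```text
[0.5412286  0.0908761  0.09133483] [ 1.60208402  3.69701611 -3.55304529] [ 0.6054667  -0.41681067  0.02684452] [-0.09  4.68 -0.02 -0.11 -0.11 -0.02]
```

View pics/b5.png

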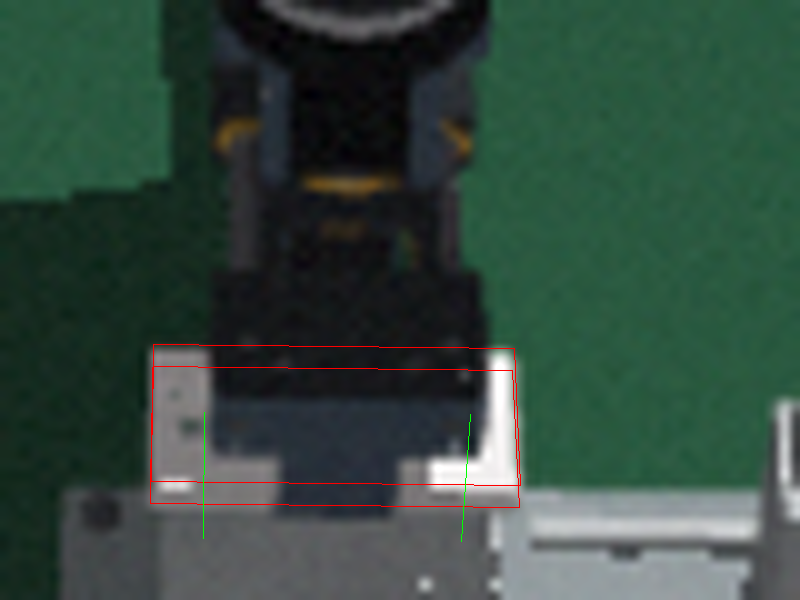

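The plate is past the taper with mild side forces (+3.7 N in y). I'll shift 1.5 mm towards +y and keep lowering.

Emit:
servo_tool --moves "-0.16 0.2 0.03 0 0 0 0; -0.16 0.8 0.03 0 0 0 0; -0.16 1.4 0.03 0 0 0 0; -0.16 2 0.03 0 0 0 0; -0.16 2.6 0.03 0 0 0 0; -0.16 3.2 0.03 0 0 0 0; -0.16 3.6 0.03 0 0 0 0; -0.16 3.6 0.03 0 0 0 0"

```text
time_s: 16.32
ee_pos: [0.5414, 0.0924, 0.0551]
orientation: [0.487, -0.512, 0.513, -0.488]
ft_force: [0.4, -0.6, -1.4]
opening: 0.0557
```

Run:
```python
from h import *
st=ctrl.get_state();print(st["ee_pos"],st["ft_force"],st["ft_torque"],rel(target(.5412,.0918,.0436,-2.75)))
s=cap("scene"); checkhand(s,.0036,(300,190,380,250),"b6.png")
```

```text
[0.54142231 0.09240448 0.05508809] [ 0.35190432 -0.58737466 -1.44243334] [-0.08243165  0.03547802 -0.03835664] [ 0.06  1.15 -0.02 -0.06 -0.11 -0.01]
```

View pics/b6.png

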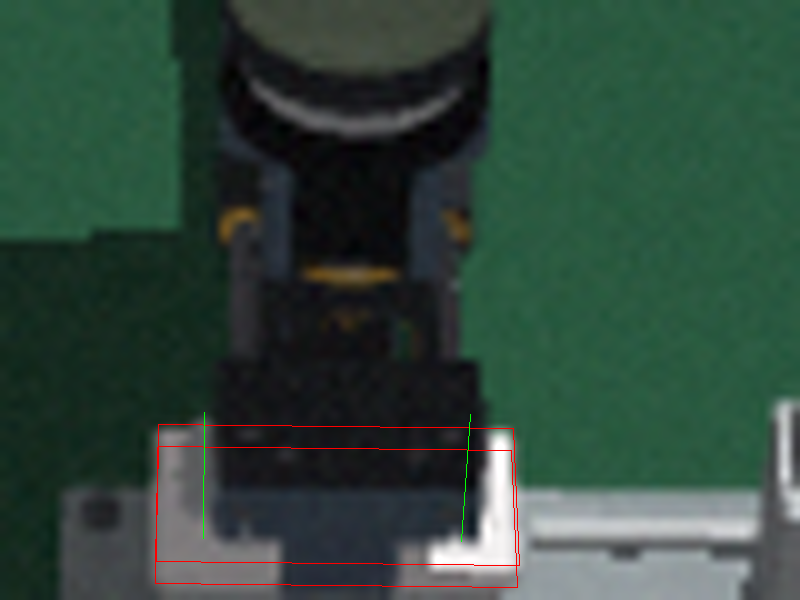

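Forces are near zero. I'll seat it, release and lift.

Emit:
servo_tool --moves "0 0.5 0 0 0 0 0; 0 1 0 0 0 0 0; 0 1.2 0 0 0 0 0; 0 1.2 0 0 0 0 0; 0 1.1 0 0 0 0 1; 0 1.1 0 0 0 0 1; 0 1.1 0 0 0 0 1; 0 0 0 0 0 0 1; 0 -3 0 0 0 0 1; 0 -7 0 0 0 0 1; 0 -10 0 0 0 0 1; 0 -10 0 0 0 0 1"

```text
time_s: 17.88
ee_pos: [0.5433, 0.0927, 0.1585]
orientation: [0.485, -0.511, 0.514, -0.49]
ft_force: [-0.4, 0.3, 0.6]
opening: 0.0912
```

Run:
```python
from h import *
st=ctrl.get_state();print(st["ee_pos"],st["ft_force"])
c=cap("top");plates(c);s=cap("scene"); crop(s,290,190,430,280,"b7.png",5.5)
```

```text
[0.54329071 0.09271355 0.15845232] [-0.37949224  0.26088569  0.62076563]
[ 0.6277 -0.2302  0.01  ] 2.4 [0.061 0.116] 821 [416.5 218.3]
[ 0.5817 -0.1332  0.01  ] -10.2 [0.061 0.116] 861 [382.4 234.4]
[ 0.4753 -0.2328  0.01  ] 16.9 [0.062 0.116] 895 [418.9 272.1]
[ 0.4759 -0.3302  0.01  ] -45.8 [0.064 0.072] 488 [453.8 271.8]
b7.png scale 5.5 off 290 190
```

View pics/b7.png

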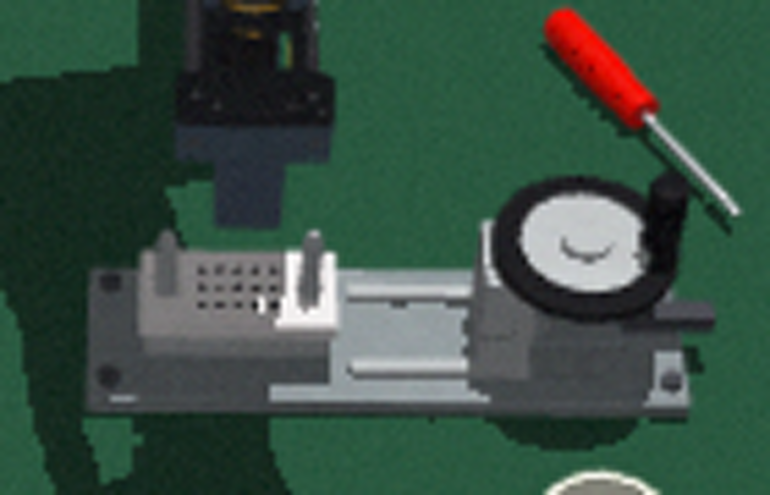

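Plate 1 is seated flat. Meanwhile one plate was knocked to (0.582, -0.133), so I'll refit and take it next.

Run:
```python
from h import *
c=cap("top");s=cap("scene")
for q in ([c],[s],[c,s]): print(fitplate(q,.5817,-.1332,-10.2).round(4))
q=fitplate([c,s],.5817,-.1332,-10.2)
print(rel(target(q[0],q[1],.07,q[2]-90)))
```

```text
[  0.5818  -0.1334 -10.6044   0.0284]
[  0.583   -0.1338 -11.122    0.0199]
[  0.5825  -0.1337 -11.111    0.0489]
[2.236e+01 8.410e+00 5.320e+00 3.000e-02 9.826e+01 7.000e-02]
```

Emit:
servo_tool --moves "2 0 0.5 0 8 0 0.8; 4.5 0 1.1 0 18 0 0.8; 7 0 1.7 0 28 0 0.8; 9.5 0 2.3 0 38 0 0.8; 12 0 2.9 0 48 0 0.8; 14.5 0 3.5 0 58 0 0.8; 17 0 4.1 0 68 0 0.8; 19.5 0 4.7 0 78 0 0.8; 22.36 1 5.32 0 88 0 0.8; 22.36 4 5.32 0 98 0 0.8; 22.36 8.4 5.32 0 98.2 0.1 0.8; 22.36 8.4 5.32 0 98.2 0.1 0.8"

```text
time_s: 19.58
ee_pos: [0.5789, -0.133, 0.0658]
orientation: [0.064, 0.705, -0.703, -0.072]
ft_force: [-0.1, -0.2, 1.2]
opening: 0.0728
```

Run:
```python
from h import *
st=ctrl.get_state();print(st["ee_pos"],st["opening"])
print(rel(target(.5824,-.1336,.004,-101)))
s=cap("scene"); crop(s,200,170,340,275,"c1.png")
```

```text
[ 0.57886497 -0.13297447  0.06580213] 0.07282821366534475
[-0.42  6.18  0.    0.07 -0.06  0.6 ]
c1.png scale 5.714285714285714 off 200 170
```

View pics/c1.png

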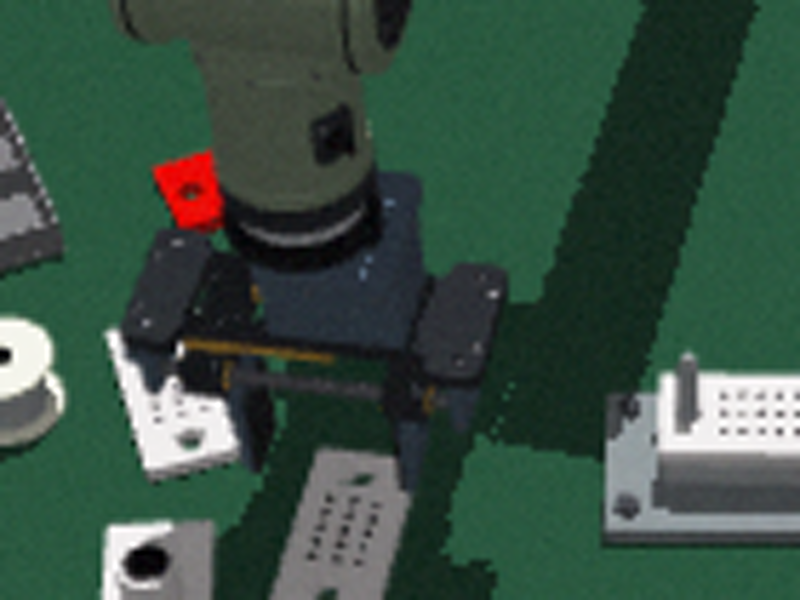

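The fingers straddle the plate (centre at about (342,530)). Descending.

Emit:
servo_tool --moves "-0.42 1.5 0 0 0 0.6 0.8; -0.42 3.5 0 0 0 0.6 0.8; -0.42 5.5 0 0 0 0.6 0.8; -0.42 6.2 0 0 0 0.6 0.8; -0.42 6.2 0 0 0 0.6 0.8; -0.42 6.2 0 0 0 0.6 0; -0.42 6.2 0 0 0 0.6 0; -0.42 6.2 0 0 0 0.6 0; -0.42 6.2 0 0 0 0.6 0; -0.42 6.2 0 0 0 0.6 0"

```text
time_s: 20.88
ee_pos: [0.5855, -0.1343, 0.0072]
orientation: [0.071, 0.704, -0.704, -0.065]
ft_force: [-1.2, 0.0, 5.4]
opening: 0.0553
```

Run:
```python
from h import *
st=ctrl.get_state();print(st["ee_pos"],st["opening"],st["ft_force"])
print(rel(target(.5413,.0922,.15,-2.75)))
```

```text
[ 0.5854911  -0.13430044  0.0071588 ] 0.055297003634516693 [-1.21863911  0.02060704  5.44112677]
[  8.57 -14.33 -21.39  -0.32 -98.3   -0.34]
```

The TCP ended about 3 mm off and the grip is shallow. I'll open, re-read, and regrip.

Emit:
servo_tool --moves "0 0 0 0 0 0 0.8; 0 0 0 0 0 0 0.8; 0 0 0 0 0 0 0.8; 0 0 0 0 0 0 0.8"

```text
time_s: 21.38
ee_pos: [0.5853, -0.1342, 0.0069]
orientation: [0.07, 0.704, -0.704, -0.066]
ft_force: [0.1, -0.6, 0.2]
opening: 0.0732
```

Run:
```python
from h import *
st=ctrl.get_state();print(st["ee_pos"],st["opening"],st["ft_force"],np.abs(st["dq"]).max())
s=cap("scene"); print(fitplate([s],.5825,-.1337,-11))
print(rel(target(.5824,-.1336,.0035,-101)))
crop(s,210,230,310,290,"c2.png")
```

```text
[ 0.58533967 -0.13423839  0.00693604] 0.07315722425862714 [ 0.13680518 -0.60340107  0.22243022] 0.0023927323783950512
[  0.58308542  -0.13301319 -11.14129055   0.11024148]
[ 0.31  0.35 -0.01  0.05 -0.05 -0.39]
c2.png scale 8.0 off 210 230
```

View pics/c2.png

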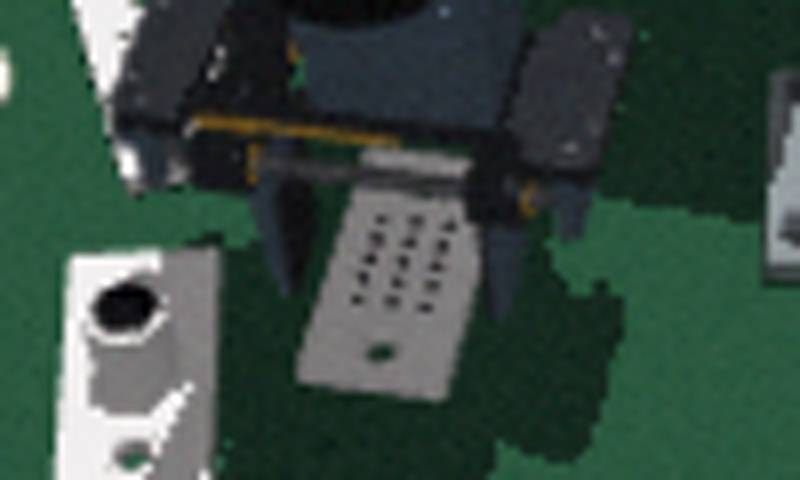

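Emit:
servo_tool --moves "0.31 0.15 0 0 0 -0.4 0.8; 0.31 0.35 0 0 0 -0.4 0.8; 0.31 0.35 0 0 0 -0.4 0.8; 0.31 0.35 0 0 0 -0.4 0; 0.31 0.35 0 0 0 -0.4 0; 0.31 0.35 0 0 0 -0.4 0; 0.31 0.35 0 0 0 -0.4 0; 0.31 0.35 0 0 0 -0.4 0; 0.31 0.35 0 0 0 -0.4 0"

```text
time_s: 22.55
ee_pos: [0.5824, -0.1337, 0.0035]
orientation: [0.068, 0.704, -0.704, -0.068]
ft_force: [0.0, -0.9, -0.1]
opening: 0.0558
```

Run:
```python
from h import *
st=ctrl.get_state();print(st["ee_pos"],st["opening"],st["ft_force"])
print(rel(target(.5413,.0922,.15,-2.75)))
```

```text
[ 0.58242426 -0.13368916  0.00350295] 0.055782808726286985 [ 0.03338098 -0.93466197 -0.14819396]
[ 8.360e+00 -1.463e+01 -2.139e+01  3.000e-02 -9.829e+01 -4.000e-02]
```

Emit:
servo_tool --moves "0 -5 0 0 0 0 0; 0 -10 0 0 0 0 0; 0.8 -14.6 -2.1 0 -10 0 0; 1.7 -14.6 -4.3 0 -20 0 0; 2.5 -14.6 -6.5 0 -30 0 0; 3.4 -14.6 -8.6 0 -40 0 0; 4.2 -14.6 -10.7 0 -50 0 0; 5 -14.6 -12.9 0 -60 0 0; 5.9 -14.6 -15 0 -70 0 0; 6.7 -14.6 -17.2 0 -80 0 0; 7.6 -14.6 -19.3 0 -90 0 0; 8.36 -14.6 -21.4 0 -98.3 0 0"

```text
time_s: 24.05
ee_pos: [0.5406, 0.0929, 0.1492]
orientation: [-0.489, 0.511, -0.51, 0.489]
ft_force: [1.0, 0.6, -0.8]
opening: 0.0555
```

Emit:
servo_tool --moves "0 0 0 0 0 0 0; 0 0 0 0 0 0 0; 0 0 0 0 0 0 0"

```text
time_s: 24.42
ee_pos: [0.5407, 0.0922, 0.1491]
orientation: [-0.489, 0.511, -0.511, 0.489]
ft_force: [0.8, 0.6, -2.1]
opening: 0.0558
```

Run:
```python
from h import *
st=ctrl.get_state();print(st["ee_pos"],st["opening"],st["ft_force"])
print(rel(target(.5414,.0924,.15,-2.75)))
s=cap("scene"); checkhand(s,.0035,(300,190,380,250),"c4.png")
```

```text
[0.54069822 0.09220933 0.14913754] 0.055832234074636555 [ 0.82508504  0.63439313 -2.09561122]
[-0.02 -0.09  0.07  0.07  0.19 -0.02]
```

View pics/c4.png

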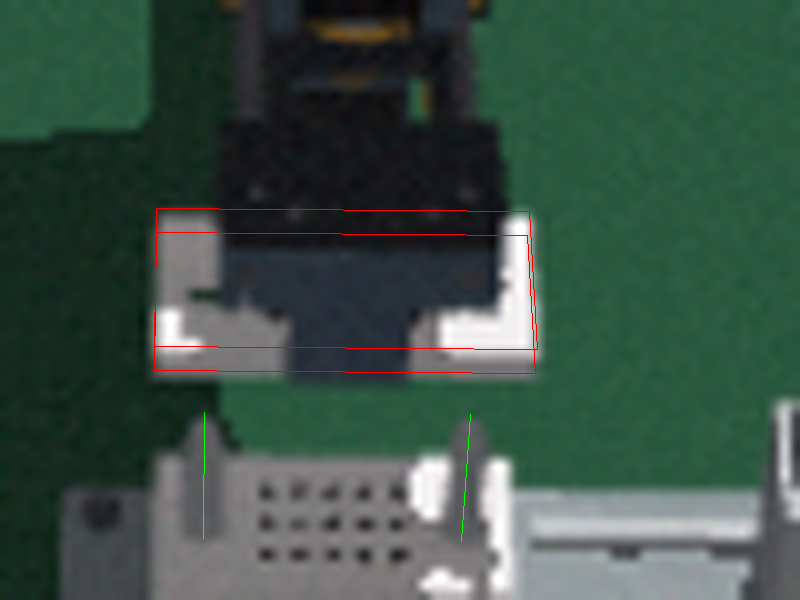

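Aligned. Lowering the second plate.

Emit:
servo_tool --moves "0.02 2 0.07 0 0.2 0 0; 0.02 4 0.07 0 0.2 0 0; 0.02 4.7 0.07 0 0.2 0 0; 0.02 5.2 0.07 0 0.2 0 0; 0.02 5.7 0.07 0 0.2 0 0; 0.02 6.2 0.07 0 0.2 0 0; 0.02 6.7 0.07 0 0.2 0 0; 0.02 7.4 0.07 0 0.2 0 0; 0.02 8 0.07 0 0.2 0 0; 0.02 8.6 0.07 0 0.2 0 0; 0.02 8.6 0.07 0 0.2 0 0"

```text
time_s: 25.85
ee_pos: [0.5409, 0.092, 0.0626]
orientation: [-0.488, 0.512, -0.511, 0.487]
ft_force: [0.5, -0.3, -2.1]
opening: 0.0556
```

Run:
```python
from h import *
st=ctrl.get_state();print(st["ee_pos"],st["opening"],st["ft_force"],st["ft_torque"])
```

```text
[0.54092    0.09196711 0.06257693] 0.055579695723672655 [ 0.45025273 -0.30996488 -2.09352271] [-0.07006977  0.03503134 -0.05290575]
```

Free descent. Seat at about 0.0535, release and lift. I'll keep some settle rows at the end.

Emit:
servo_tool --moves "0 0.5 0 0 0 0 0; 0 0.9 0 0 0 0 0; 0 0.95 0 0 0 0 0; 0 0.9 0 0 0 0 1; 0 0.9 0 0 0 0 1; 0 0.9 0 0 0 0 1; 0 0 0 0 0 0 1; 0 -3 0 0 0 0 1; 0 -7 0 0 0 0 1; 0 -11 0 0 0 0 1; 0 -11 0 0 0 0 1; 0 -11 0 0 0 0 1"

```text
time_s: 27.35
ee_pos: [0.5407, 0.0918, 0.1724]
orientation: [-0.489, 0.513, -0.511, 0.487]
ft_force: [-0.7, 0.1, 0.7]
opening: 0.0913
```

Run:
```python
from h import *
st=ctrl.get_state();print(st["ee_pos"],st["ft_force"])
c=cap("top");_,o=plates(c);s=cap("scene"); crop(s,290,190,430,280,"c5.png",5.5)
q=fitplate([c,s],.4764,-.2331,16.9); print(q, fitplate([c],.4764,-.2331,16.9))
print(rel(target(q[0],q[1],.10,q[2]-90)))
```

```text
[0.54065627 0.09184987 0.17235903] [-0.69280954  0.12317245  0.70411998]
[ 0.6277 -0.2302  0.01  ] 2.4 [0.061 0.116] 820 [416.5 218.3]
[ 0.4753 -0.2328  0.01  ] 16.9 [0.062 0.116] 898 [418.9 272.1]
[ 0.4759 -0.3302  0.01  ] -45.8 [0.064 0.072] 489 [453.8 271.8]
c5.png scale 5.5 off 290 190
[ 0.47638231 -0.23305716 17.17585882  0.03278239] [ 0.47541898 -0.23327148 16.97729256  0.02582999]
[32.75  7.17 -4.78  0.24 70.07  0.19]
```

View pics/c5.png

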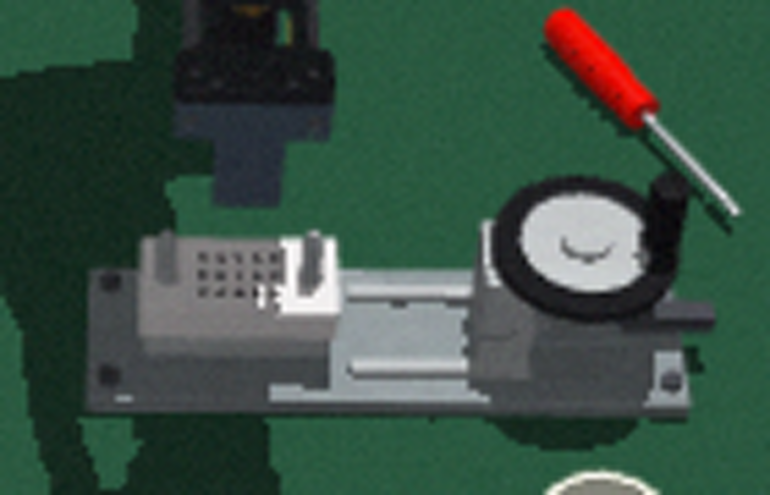

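Two plates are seated. Now the third, with the opening limited to 0.75 to keep clear of the reel.

Emit:
servo_tool --moves "4 0 -0.6 0 9 0 0.75; 8 0 -1.2 0 18 0 0.75; 12 0 -1.8 0 27 0 0.75; 16 0 -2.4 0 36 0 0.75; 20 0 -3 0 45 0 0.75; 24 1 -3.6 0 54 0 0.75; 28 3 -4.2 0 63 0 0.75; 32.75 7.2 -4.78 0.2 70 0.2 0.75; 32.75 7.2 -4.78 0.2 70 0.2 0.75; 32.75 7.2 -4.78 0.2 70 0.2 0.75; 32.75 7.2 -4.78 0.2 70 0.2 0.75; 32.75 7.2 -4.78 0.2 70 0.2 0.75"

```text
time_s: 28.95
ee_pos: [0.4771, -0.2323, 0.1005]
orientation: [0.106, -0.699, 0.699, -0.107]
ft_force: [-0.3, -0.1, -0.5]
opening: 0.0687
```

Run:
```python
from h import *
st=ctrl.get_state();print(st["ee_pos"],st["opening"],np.abs(st["dq"]).max())
print(rel(target(.4763,-.2331,.0035,-72.9)))
s=cap("scene"); crop(s,170,150,310,255,"d1.png")
```

```text
[ 0.47709952 -0.23233518  0.10053115] 0.06873149564929348 0.002517163238518583
[ 0.11  9.7   0.04 -0.03  0.24 -0.05]
d1.png scale 5.714285714285714 off 170 150
```

View pics/d1.png

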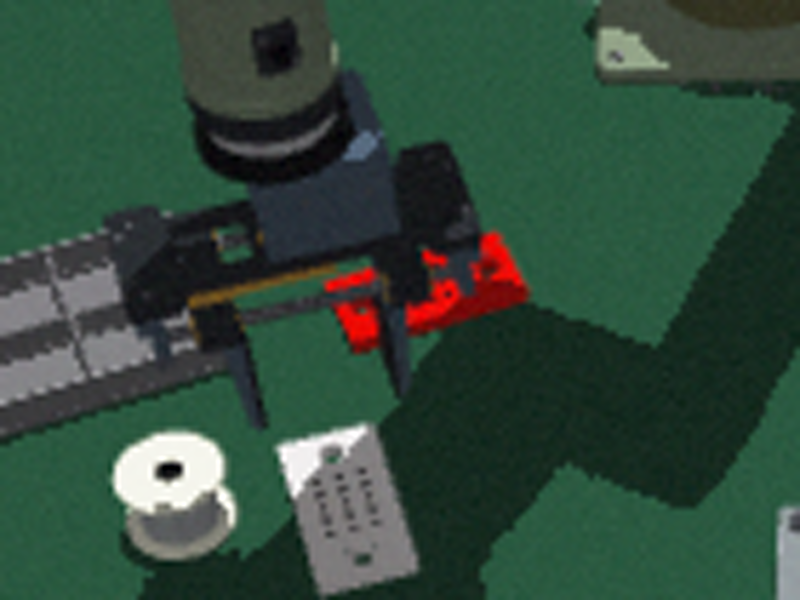

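The reel at (170,490) is clear of the left finger's path. Descend and grip.

Emit:
servo_tool --moves "0.11 3 0.04 0 0.2 0 0.75; 0.11 6 0.04 0 0.2 0 0.75; 0.11 8.5 0.04 0 0.2 0 0.75; 0.11 9.7 0.04 0 0.2 0 0.75; 0.11 9.7 0.04 0 0.2 0 0.75; 0.11 9.7 0.04 0 0.2 0 0.75; 0.11 9.7 0.04 0 0.2 0 0; 0.11 9.7 0.04 0 0.2 0 0; 0.11 9.7 0.04 0 0.2 0 0; 0.11 9.7 0.04 0 0.2 0 0; 0.11 9.7 0.04 0 0.2 0 0"

```text
time_s: 30.38
ee_pos: [0.4767, -0.2334, 0.0043]
orientation: [0.105, -0.699, 0.7, -0.106]
ft_force: [-1.0, 0.8, 6.1]
opening: 0.0558
```

Run:
```python
from h import *
st=ctrl.get_state();print(st["ee_pos"],st["opening"],st["ft_force"])
print(rel(target(.5413,.0920,.155,-2.75)))
```

```text
[ 0.47668481 -0.23341768  0.00425645] 0.05584082353714421 [-0.9972596   0.75136132  6.13130226]
[-1.579e+01 -1.509e+01 -2.917e+01 -1.400e-01 -7.012e+01 -4.000e-02]
```

Emit:
servo_tool --moves "0 -5 0 0 0 0 0; 0 -10 0 0 0 0 0; -0.8 -15.1 -1.5 0 -5 0 0; -2.6 -15.1 -5 0 -14 0 0; -4.5 -15.1 -8.5 0 -23 0 0; -6.4 -15.1 -12 0 -32 0 0; -8.3 -15.1 -15.5 0 -41 0 0; -10.2 -15.1 -19 0 -50 0 0; -12.2 -15.1 -22.5 0 -59 0 0; -14.1 -15.1 -26 0 -68 0 0; -15.8 -15.1 -29.17 -0.1 -70.1 0 0; -15.8 -15.1 -29.17 -0.1 -70.1 0 0"

```text
time_s: 31.88
ee_pos: [0.5412, 0.0939, 0.1543]
orientation: [-0.489, 0.511, -0.511, 0.489]
ft_force: [0.6, -0.7, -1.6]
opening: 0.0558
```

Emit:
servo_tool --moves "0 0 0 0 0 0 0; 0 0 0 0 0 0 0; 0 0 0 0 0 0 0"

```text
time_s: 32.25
ee_pos: [0.5411, 0.0931, 0.1543]
orientation: [-0.488, 0.512, -0.511, 0.488]
ft_force: [-0.9, 0.7, -1.6]
opening: 0.0557
```

Run:
```python
from h import *
st=ctrl.get_state();print(st["ee_pos"],st["opening"],st["ft_force"])
print(rel(target(.5412,.0922,.155,-2.75)))
s=cap("scene"); checkhand(s,.0043,(300,190,380,250),"d4.png")
```

```text
[0.54108955 0.0931315  0.15433591] 0.05571801297857288 [-0.85150935  0.66696946 -1.56369976]
[ 0.09 -0.07  0.02  0.02  0.09 -0.01]
```

View pics/d4.png

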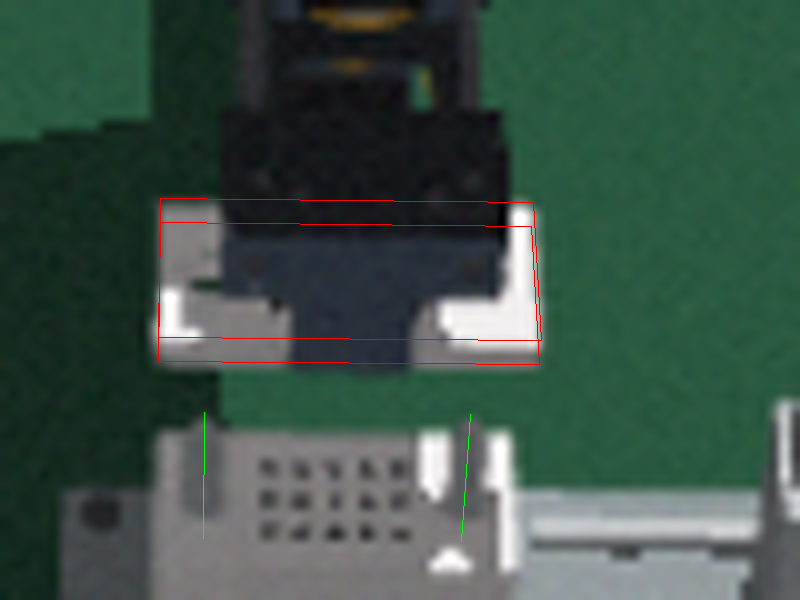

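Emit:
servo_tool --moves "0.1 2 0.02 0 0.1 0 0; 0.1 4 0.02 0 0.1 0 0; 0.1 4.9 0.02 0 0.1 0 0; 0.1 5.4 0.02 0 0.1 0 0; 0.1 5.9 0.02 0 0.1 0 0; 0.1 6.4 0.02 0 0.1 0 0; 0.1 6.9 0.02 0 0.1 0 0; 0.1 7.5 0.02 0 0.1 0 0; 0.1 8.1 0.02 0 0.1 0 0; 0.1 8.1 0.02 0 0.1 0 0"

```text
time_s: 33.55
ee_pos: [0.5409, 0.0922, 0.0728]
orientation: [-0.488, 0.512, -0.511, 0.488]
ft_force: [0.7, -0.4, -1.2]
opening: 0.056
```

Run:
```python
from h import *
st=ctrl.get_state();print(st["ee_pos"],st["opening"],st["ft_force"],st["ft_torque"])
```

```text
[0.54092165 0.09219887 0.07277868] 0.05604138355717252 [ 0.70060356 -0.35150428 -1.2233646 ] [-0.09393395  0.08160446 -0.02310738]
```

Emit:
servo_tool --moves "0 0.5 0 0 0 0 0; 0 0.85 0 0 0 0 0; 0 0.9 0 0 0 0 0; 0 0.85 0 0 0 0 1; 0 0.85 0 0 0 0 1; 0 0.85 0 0 0 0 1; 0 0 0 0 0 0 1; 0 -3 0 0 0 0 1; 0 -7 0 0 0 0 1; 0 -10 0 0 0 0 1; 0 -10 0 0 0 0 1; 0 -10 0 0 0 0 1"

```text
time_s: 35.05
ee_pos: [0.5404, 0.092, 0.1721]
orientation: [-0.489, 0.513, -0.511, 0.487]
ft_force: [-0.1, -0.1, -0.7]
opening: 0.091
```

Run:
```python
from h import *
st=ctrl.get_state();print(st["ee_pos"],st["ft_force"])
c=cap("top");_,o=plates(c);s=cap("scene"); crop(s,290,190,430,280,"d5.png",5.5)
crop(c,395,190,440,245,"d6.png",10); crop(s,200,250,260,300,"d7.png",10)
```

```text
[0.54037009 0.09203483 0.1720591 ] [-0.12726629 -0.08494858 -0.69754706]
[ 0.6278 -0.2301  0.01  ] 2.4 [0.062 0.116] 821 [416.4 218.2]
[ 0.4759 -0.3302  0.01  ] -45.8 [0.064 0.072] 487 [453.8 271.8]
d5.png scale 5.5 off 290 190
d6.png scale 10 off 395 190
d7.png scale 10 off 200 250
```

View pics/d5.png

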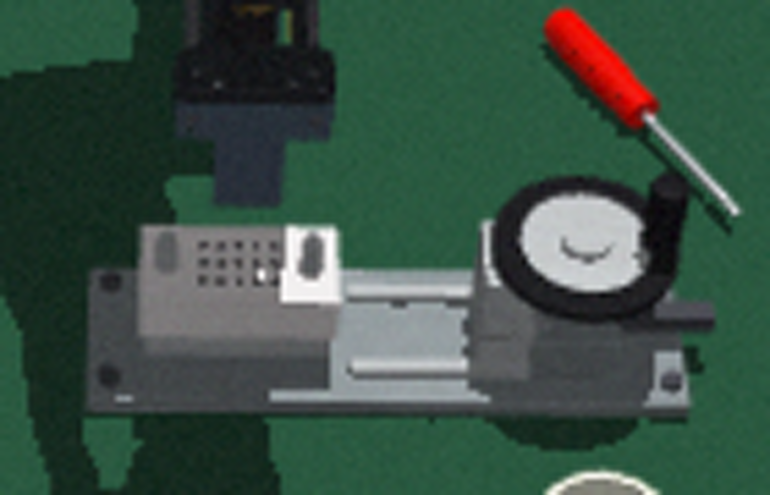

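View pics/d6.png

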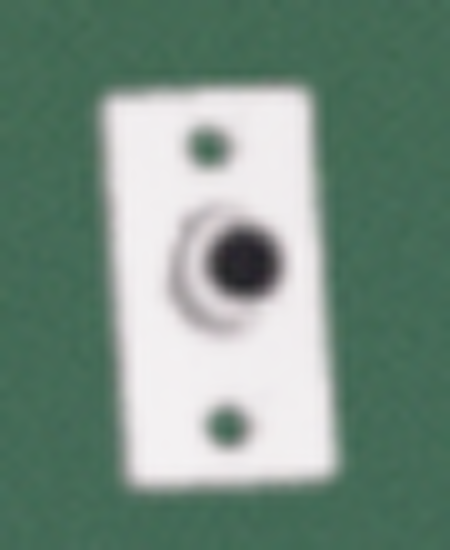

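View pics/d7.png

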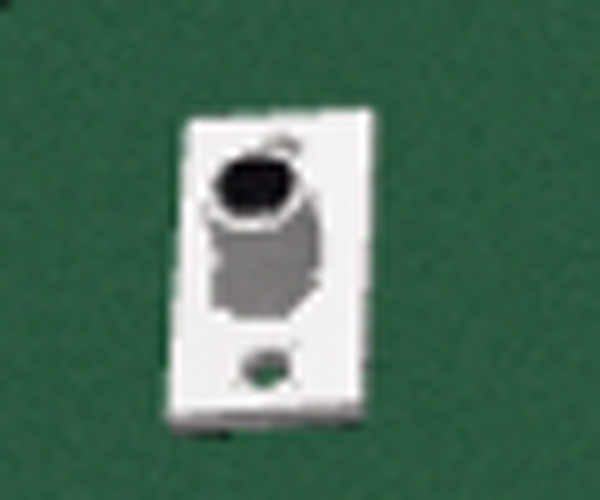

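Three plates are seated and the stack is flat. Now the cover, gripped by the tube across its width.

Run:
```python
from h import *
c=cap("top"); s=cap("scene")
for q in ([c],[s],[c,s]): print(fitplate(q,.6289,-.2305,2.5).round(4))
h=[ray(c,395+(x+.5)/10-.5,190+(y+.5)/10-.5,.007) for x,y in((208,147),(229,427))]
h2=[ray(s,200+(x+.5)/10-.5,250+(y+.5)/10-.5,.007) for x,y in((265,367),)]
d=h[0]-h[1]; print("holes",h,h2,"mid",(h[0]+h[1])/2,np.linalg.norm(d),np.degrees(np.arctan2(d[1],d[0])))
print(rel(target(.6285,-.2305,.11,-87.6)))
```

```text
[ 0.6281 -0.2306  2.5067  0.0298]
[ 0.6292 -0.2304  2.4038  0.0091]
[ 0.6287 -0.2306  2.6721  0.0394]
holes [array([ 0.66827836, -0.22857948,  0.007     ]), array([ 0.58781961, -0.2324553 ,  0.007     ])] [array([ 0.66781998, -0.22951163,  0.007     ])] mid [ 0.62804899 -0.23051739  0.007     ] 0.08055205235342146 2.7578939513480516
[31.79  6.12 10.38  0.17 84.85  0.19]
```

Emit:
servo_tool --moves "3.5 0 1.1 0 9 0 1; 7 0 2.2 0 18 0 1; 10.5 0 3.3 0 27 0 1; 14 0 4.4 0 36 0 1; 17.5 0 5.5 0 45 0 1; 21 0 6.7 0 54 0 1; 24.5 1 7.9 0 63 0 1; 28 3 9.1 0 72 0 1; 31.8 6.1 10.4 0.1 81 0.1 1; 31.8 6.1 10.4 0.2 84.7 0.2 1; 31.8 6.1 10.4 0.2 84.7 0.2 1; 31.8 6.1 10.4 0.2 84.7 0.2 1"

```text
time_s: 36.75
ee_pos: [0.6288, -0.2302, 0.1103]
orientation: [0.016, -0.707, 0.707, -0.016]
ft_force: [0.7, 0.4, -1.0]
opening: 0.0911
```

Emit:
servo_tool --moves "0 0 0 0 0 0 1; 0 0 0 0 0 0 1"

```text
time_s: 37.0
ee_pos: [0.629, -0.2298, 0.1108]
orientation: [0.016, -0.707, 0.707, -0.017]
ft_force: [-0.3, -1.0, 0.4]
opening: 0.0907
```

Run:
```python
from h import *
st=ctrl.get_state();print(st["ee_pos"],st["opening"],np.abs(st["dq"]).max())
print(rel(target(.6286,-.2305,.014,-87.4)))
s=cap("scene"); print(fitplate([s],.6289,-.2305,2.5).round(4)); crop(s,170,170,310,275,"e1.png")
```

```text
[ 0.62897601 -0.22980677  0.11076596] 0.09066460567993892 0.0022427981174165178
[ 0.05  9.68  0.06 -0.03  0.08 -0.07]
[ 0.6294 -0.2304  2.2604  0.0188]
e1.png scale 5.714285714285714 off 170 170
```

View pics/e1.png

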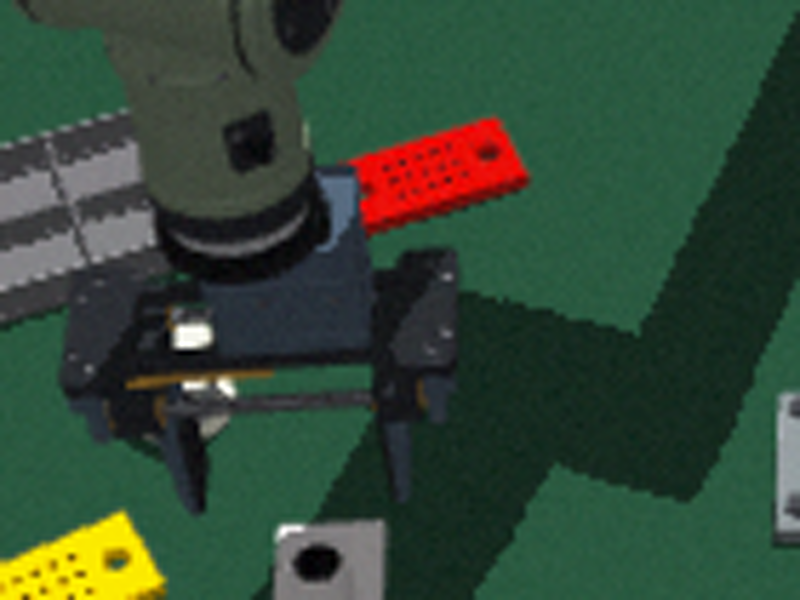

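Emit:
servo_tool --moves "0.05 3 0.06 0 0 0 1; 0.05 6 0.06 0 0 0 1; 0.05 8.6 0.06 0 0 0 1; 0.05 9.68 0.06 0 0 0 1; 0.05 9.68 0.06 0 0 0 1; 0.05 9.68 0.06 0 0 0 1; 0.05 9.68 0.06 0 0 0 0; 0.05 9.68 0.06 0 0 0 0; 0.05 9.68 0.06 0 0 0 0; 0.05 9.68 0.06 0 0 0 0; 0.05 9.68 0.06 0 0 0 0; 0.05 9.68 0.06 0 0 0 0"

```text
time_s: 38.55
ee_pos: [0.6285, -0.2305, 0.0139]
orientation: [0.016, -0.707, 0.707, -0.017]
ft_force: [0.1, -0.2, -0.1]
opening: 0.0344
```

Emit:
servo_tool --moves "0 0 0 0 0 0 0; 0 0 0 0 0 0 0; 0 0 0 0 0 0 0; 0 0 0 0 0 0 0"

```text
time_s: 39.05
ee_pos: [0.6286, -0.2306, 0.0139]
orientation: [0.016, -0.707, 0.707, -0.017]
ft_force: [-0.1, -0.2, 0.0]
opening: 0.0313
```

Run:
```python
from h import *
st=ctrl.get_state();print(st["ee_pos"],st["opening"],st["ft_force"])
print(rel(target(.5411,.0921,.175,-2.9)))
s=cap("scene"); crop(s,200,200,300,275,"e2.png")
```

```text
[ 0.62858264 -0.23060729  0.01385096] 0.03133433333203608 [-0.07534995 -0.16835728  0.02390166]
[ 7.220e+00 -1.614e+01 -3.263e+01 -7.000e-02 -8.443e+01 -2.000e-02]
e2.png scale 8.0 off 200 200
```

View pics/e2.png

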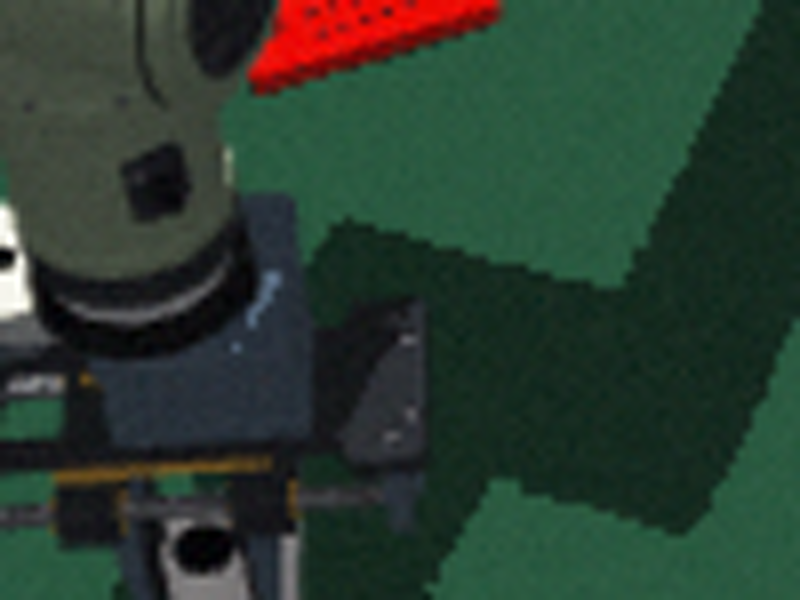

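The cover's tube is held (31 mm). Carrying it to the bed.

Emit:
servo_tool --moves "0 -4 0 0 0 0 0; 0 -9 0 0 0 0 0; 0.4 -14 -2 0 -5 0 0; 1.1 -16.1 -5 0 -14 0 0; 1.9 -16.1 -8.5 0 -23 0 0; 2.7 -16.1 -12 0 -32 0 0; 3.5 -16.1 -16 0 -41 0 0; 4.3 -16.1 -19.5 0 -50 0 0; 5.1 -16.1 -23 0 -59 0 0; 5.9 -16.1 -26.5 0 -68 0 0; 6.7 -16.1 -30 0 -77 0 0; 7.2 -16.1 -32.6 -0.1 -84.5 0 0"

```text
time_s: 40.6
ee_pos: [0.5399, 0.0932, 0.1739]
orientation: [-0.489, 0.512, -0.51, 0.488]
ft_force: [0.5, 0.9, -3.9]
opening: 0.0315
```

Emit:
servo_tool --moves "0 0 0 0 0 0 0; 0 0 0 0 0 0 0; 0 0 0 0 0 0 0; 0 0 0 0 0 0 0"

```text
time_s: 41.1
ee_pos: [0.5401, 0.0924, 0.1738]
orientation: [-0.489, 0.512, -0.511, 0.488]
ft_force: [0.7, 1.0, -3.3]
opening: 0.0314
```

Run:
```python
from h import *
st=ctrl.get_state();print(st["ee_pos"],st["opening"],st["ft_force"])
print(rel(target(.5412,.0921,.175,-2.7)))
s=cap("scene"); checkhand(s,.0139,(300,180,380,240),"e4.png")
```

```text
[0.54010185 0.09242065 0.17381715] 0.0314423800655163 [ 0.67695046  1.03193686 -3.32297476]
[ 0.03 -0.12  0.11  0.13  0.09 -0.03]
```

View pics/e4.png

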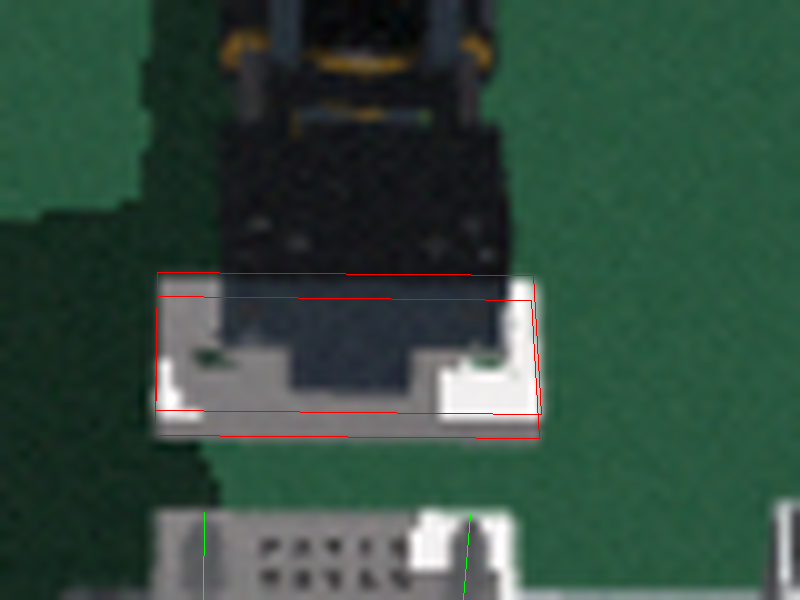

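Emit:
servo_tool --moves "0.03 2 0.1 0.1 0.1 0 0; 0.03 4 0.1 0.1 0.1 0 0; 0.03 5.5 0.1 0.1 0.1 0 0; 0.03 6.1 0.1 0.1 0.1 0 0; 0.03 6.6 0.1 0.1 0.1 0 0; 0.03 7.1 0.1 0.1 0.1 0 0; 0.03 7.6 0.1 0.1 0.1 0 0; 0.03 8.1 0.1 0.1 0.1 0 0; 0.03 8.4 0.1 0.1 0.1 0 0; 0.03 8.4 0.1 0.1 0.1 0 0"

```text
time_s: 42.4
ee_pos: [0.5409, 0.0922, 0.0896]
orientation: [-0.488, 0.512, -0.511, 0.488]
ft_force: [0.5, -0.3, -2.4]
opening: 0.0314
```

Run:
```python
from h import *
st=ctrl.get_state();print(st["ee_pos"],st["opening"],st["ft_force"],st["ft_torque"])
s=cap("scene"); checkhand(s,.0139,(300,190,380,250),"e5.png")
```

```text
[0.54088138 0.09220798 0.08960617] 0.0314149806564486 [ 0.46491324 -0.27335774 -2.42582187] [-0.08099774  0.02378336  0.0067777 ]
```

View pics/e5.png

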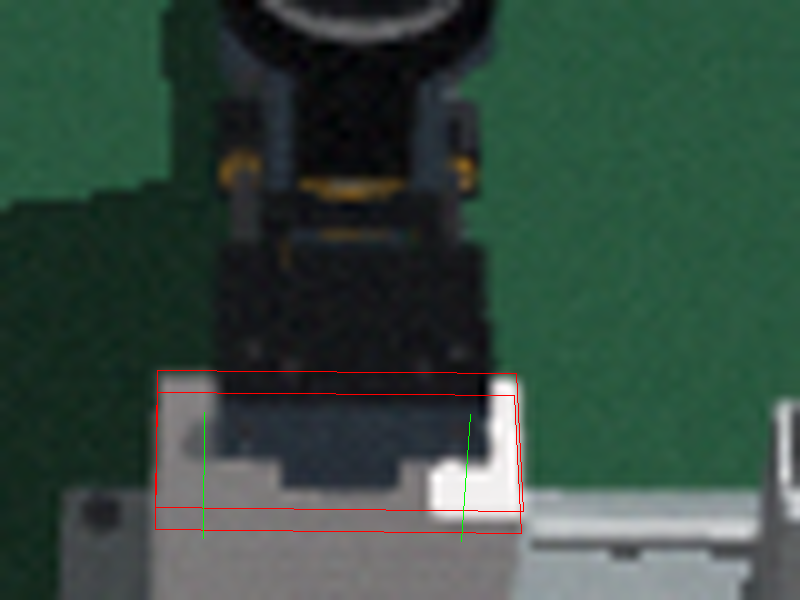

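Emit:
servo_tool --moves "0 0.4 0 0 0 0 0; 0 0.6 0 0 0 0 0; 0 0.6 0 0 0 0 0; 0 0.5 0 0 0 0 1; 0 0.5 0 0 0 0 1; 0 0.5 0 0 0 0 1; 0 0.5 0 0 0 0 1; 0 -1 0 0 0 0 1; 0 -5 0 0 0 0 1; 0 -10 0 0 0 0 1; 0 -10 0 0 0 0 1; 0 -10 0 0 0 0 1"

```text
time_s: 43.95
ee_pos: [0.5406, 0.0921, 0.19]
orientation: [-0.488, 0.512, -0.511, 0.488]
ft_force: [-0.9, 0.7, -0.2]
opening: 0.0914
```

Run:
```python
from h import *
st=ctrl.get_state();print(st["ee_pos"],st["ft_force"])
c=cap("top");s=cap("scene"); crop(s,290,190,430,280,"f1.png",5.5)
w=F2W(FIX,[.23,0,0])[0]; print(w)
R=Rot.from_quat(st["orientation"]).as_matrix(); print(np.degrees(np.arctan2(R[1,2],R[0,2])))
print(rel(target(.5522,.3214,.20,-2.7)),rel(target(.5522,.3214,.20,60)))
```

```text
[0.54060623 0.09211682 0.19001722] [-0.88016985  0.7177553  -0.22081755]
f1.png scale 5.5 off 290 190
[0.55223497 0.32153513 0.        ]
-2.7003486957089047
[-22.97  -1.13   0.13   0.17  -0.    -0.  ] [-22.97  -1.13   0.13   0.16 -62.7   -0.1 ]
```

View pics/f1.png

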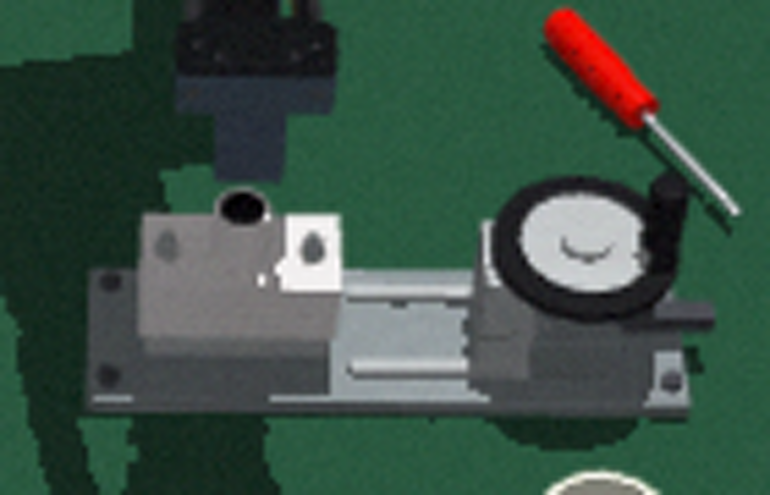

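The cover is on and everything lies flat. Next I'll move over the crank with the gripper orientation unchanged.

Emit:
servo_tool --moves "-3 -1 0 0 0 0 1; -7 -1.1 0 0 0 0 1; -11 -1.1 0 0 0 0 1; -15 -1.1 0.1 0 0 0 1; -19 -1.1 0.1 0 0 0 1; -23 -1.1 0.1 0.2 0 0 1; -23 -1.1 0.1 0.2 0 0 1; -23 -1.1 0.1 0.2 0 0 1; -23 -1.1 0.1 0.2 0 0 1"

```text
time_s: 45.18
ee_pos: [0.5518, 0.3205, 0.1993]
orientation: [0.488, -0.512, 0.512, -0.487]
ft_force: [-1.0, -0.6, 0.2]
opening: 0.0917
```

Run:
```python
from h import *
st=ctrl.get_state();print(st["ee_pos"])
print(rel(target(.5522,.3214,.101,-2.7)))
s=cap("scene"); crop(s,340,150,480,255,"f2.png")
```

```text
[0.55183484 0.32047987 0.19934364]
[-0.1   9.83  0.04  0.02 -0.07  0.05]
f2.png scale 5.714285714285714 off 340 150
```

View pics/f2.png

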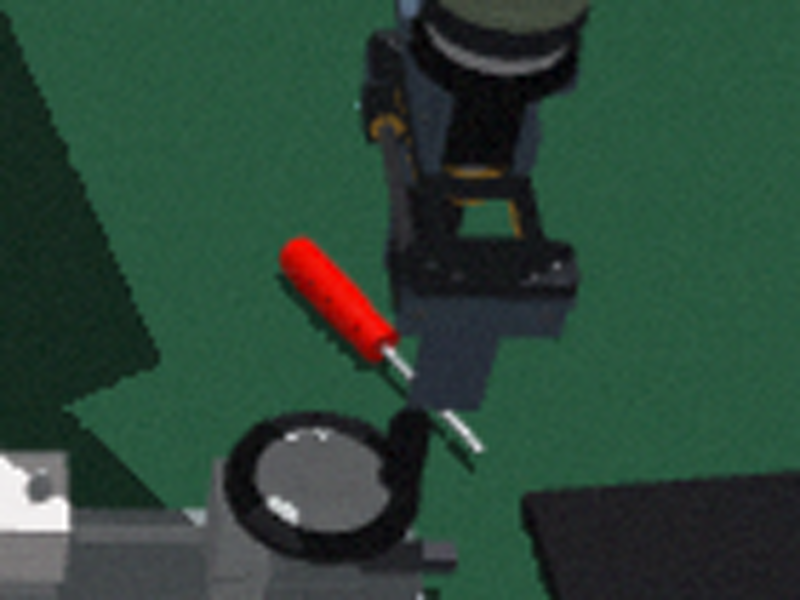

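Emit:
servo_tool --moves "-0.1 2 0.04 0 0 0 1; -0.1 4 0.04 0 0 0 1; -0.1 6 0.04 0 0 0 1; -0.1 8 0.04 0 0 0 1; -0.1 9.8 0.04 0 0 0 1; -0.1 9.8 0.04 0 0 0 1; -0.1 9.8 0.04 0 0 0 0; -0.1 9.8 0.04 0 0 0 0; -0.1 9.8 0.04 0 0 0 0; -0.1 9.8 0.04 0 0 0 0; -0.1 9.8 0.04 0 0 0 0; -0.1 9.8 0.04 0 0 0 0"

```text
time_s: 46.72
ee_pos: [0.5524, 0.3215, 0.1016]
orientation: [0.488, -0.512, 0.512, -0.488]
ft_force: [-0.2, 0.3, 0.2]
opening: 0.0339
```

Emit:
servo_tool --moves "0 0 0 0 0 0 0; 0 0 0 0 0 0 0; 0 0 0 0 0 0 0; 0 0 0 0 0 0 0"

```text
time_s: 47.22
ee_pos: [0.5525, 0.3215, 0.1016]
orientation: [0.488, -0.512, 0.512, -0.488]
ft_force: [0.8, -0.1, -0.3]
opening: 0.0216
```

Run:
```python
from h import *
print(ctrl.get_state()["opening"])
circ(range(-15,-181,-15),87.3)
```

```text
0.02160177110824285
r 0.04 ang 86.9 z 0.10155284486560442 F [ 0.8 -0.1 -0.3] t 47.225
0.13 0.06 1.00 0 0 0 0; 0.53 0.06 1.97 0 0 0 0; 1.16 0.06 2.80 0 0 0 0; 1.99 0.06 3.44 0 0 0 0; 2.96 0.06 3.84 0 0 0 0; 3.99 0.06 3.97 0 0 0 0; 5.03 0.06 3.84 0 0 0 0; 5.99 0.06 3.44 0 0 0 0; 6.82 0.06 2.81 0 0 0 0; 7.46 0.06 1.98 0 0 0 0; 7.86 0.06 1.01 0 0 0 0; 8.00 0.06 -0.02 0 0 0 0
```

The crank is gripped. Winding clockwise, 573° expected in total.

Emit:
servo_tool --moves "0.13 0.05 1 0 0 0 0; 0.53 0.05 1.97 0 0 0 0; 1.16 0.05 2.8 0 0 0 0; 1.99 0.05 3.44 0 0 0 0; 2.96 0.05 3.84 0 0 0 0; 3.99 0.05 3.97 0 0 0 0; 5.03 0.05 3.84 0 0 0 0; 5.99 0.05 3.44 0 0 0 0; 6.82 0.05 2.81 0 0 0 0; 7.46 0.05 1.98 0 0 0 0; 7.86 0.05 1 0 0 0 0; 8 0.05 0 0 0 0 0"

```text
time_s: 48.72
ee_pos: [0.5503, 0.2414, 0.1015]
orientation: [0.486, -0.511, 0.513, -0.489]
ft_force: [4.5, 3.4, 1.7]
opening: 0.0214
```

```bash
python3 -c "
from h import *
circ(range(-195,-361,-15),87.3)"
```

```text
r 0.0401 ang -90.1 z 0.10151717207850341 F [4.5 3.4 1.7] t 48.725
-0.14 0.05 -1.22 0 0 0 0; -0.54 0.04 -2.18 0 0 0 0; -1.18 0.04 -3.01 0 0 0 0; -2.00 0.04 -3.65 0 0 0 0; -2.97 0.04 -4.05 0 0 0 0; -4.00 0.04 -4.19 0 0 0 0; -5.04 0.04 -4.06 0 0 0 0; -6.00 0.04 -3.66 0 0 0 0; -6.83 0.04 -3.02 0 0 0 0; -7.47 0.05 -2.20 0 0 0 0; -7.87 0.05 -1.23 0 0 0 0; -8.01 0.05 -0.20 0 0 0 0
```

Emit:
servo_tool --moves "-0.14 0.05 -1.22 0 0 0 0; -0.54 0.05 -2.18 0 0 0 0; -1.18 0.05 -3.01 0 0 0 0; -2 0.05 -3.65 0 0 0 0; -2.97 0.05 -4.05 0 0 0 0; -4 0.05 -4.19 0 0 0 0; -5.04 0.05 -4.06 0 0 0 0; -6 0.05 -3.66 0 0 0 0; -6.83 0.05 -3.02 0 0 0 0; -7.47 0.05 -2.2 0 0 0 0; -7.87 0.05 -1.23 0 0 0 0; -8 0.05 -0.2 0 0 0 0"

```text
time_s: 50.22
ee_pos: [0.5493, 0.3216, 0.1014]
orientation: [-0.488, 0.512, -0.512, 0.487]
ft_force: [-4.0, -0.8, 10.4]
opening: 0.0218
```

Run:
```python
from h import *
circ(range(-375,-541,-15),87.3)
s=cap("scene"); crop(s,290,190,430,280,"f3.png",5.5)
```

```text
r 0.04 ang 91.5 z 0.1014343627018988 F [-4.  -0.8 10.4] t 50.225
0.12 0.04 1.33 0 0 0 0; 0.52 0.04 2.29 0 0 0 0; 1.16 0.04 3.12 0 0 0 0; 1.98 0.04 3.76 0 0 0 0; 2.95 0.04 4.16 0 0 0 0; 3.98 0.04 4.30 0 0 0 0; 5.02 0.04 4.16 0 0 0 0; 5.98 0.05 3.77 0 0 0 0; 6.81 0.05 3.13 0 0 0 0; 7.45 0.05 2.30 0 0 0 0; 7.85 0.05 1.34 0 0 0 0; 7.99 0.05 0.30 0 0 0 0
f3.png scale 5.5 off 290 190
```

View pics/f3.png

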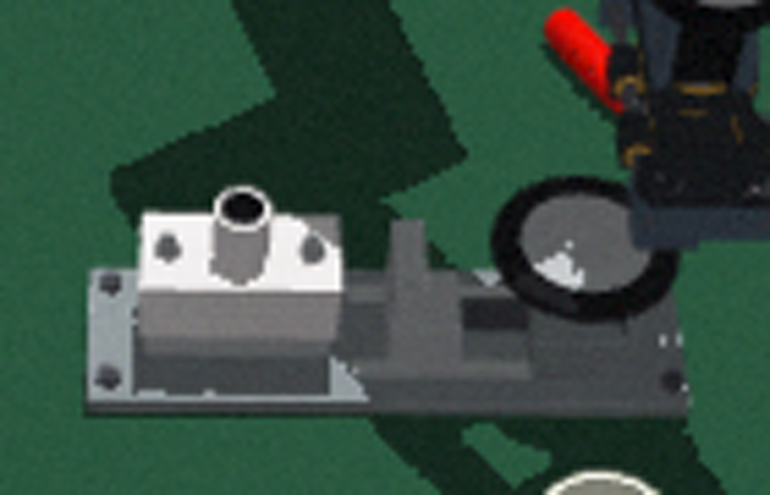

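The jaw is about halfway and the stack is fully seated. On to 540°.

Emit:
servo_tool --moves "0.12 0 1.33 0 0 0 0; 0.52 0 2.29 0 0 0 0; 1.16 0 3.12 0 0 0 0; 1.98 0 3.76 0 0 0 0; 2.95 0 4.16 0 0 0 0; 3.98 0 4.3 0 0 0 0; 5.02 0 4.16 0 0 0 0; 5.98 0 3.77 0 0 0 0; 6.81 0 3.13 0 0 0 0; 7.45 0 2.3 0 0 0 0; 7.85 0 1.34 0 0 0 0; 7.99 0 0.3 0 0 0 0"

```text
time_s: 51.78
ee_pos: [0.5501, 0.2414, 0.1015]
orientation: [0.487, -0.511, 0.513, -0.488]
ft_force: [3.2, 4.3, 1.5]
opening: 0.0214
```

Run:
```python
from h import *
circ(range(-545,-606,-6),87.3)
s=cap("scene"); crop(s,290,190,430,280,"f4.png",5.5)
```

```text
r 0.0402 ang -90.3 z 0.10151361915733739 F [3.2 4.3 1.5] t 51.775
-0.03 0.05 -0.52 0 0 0 0; -0.09 0.05 -0.93 0 0 0 0; -0.19 0.05 -1.34 0 0 0 0; -0.33 0.05 -1.73 0 0 0 0; -0.51 0.05 -2.11 0 0 0 0; -0.74 0.04 -2.46 0 0 0 0; -0.99 0.04 -2.80 0 0 0 0; -1.28 0.04 -3.10 0 0 0 0; -1.60 0.04 -3.37 0 0 0 0; -1.95 0.04 -3.60 0 0 0 0; -2.32 0.04 -3.80 0 0 0 0
f4.png scale 5.5 off 290 190
```

View pics/f4.png

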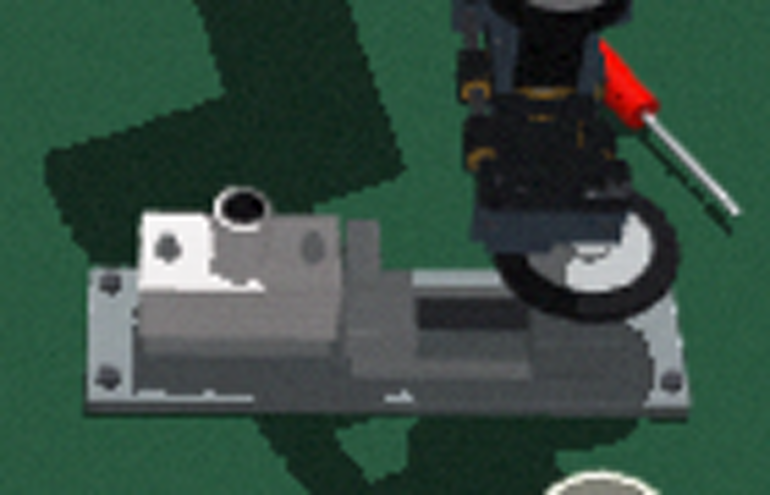

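The jaw is within a few mm of the plates. Creeping on while watching the force.

Emit:
servo_tool --moves "-0.03 0 -0.52 0 0 0 0; -0.09 0 -0.93 0 0 0 0; -0.19 0 -1.34 0 0 0 0; -0.33 0 -1.73 0 0 0 0; -0.33 0 -1.73 0 0 0 0"

```text
time_s: 52.45
ee_pos: [0.532, 0.246, 0.1015]
orientation: [0.487, -0.511, 0.513, -0.488]
ft_force: [3.5, 4.8, 1.6]
opening: 0.0215
```

Run:
```python
from h import *
circ(range(-566,-606,-3),87.3)
```

```text
r 0.0401 ang -117.2 z 0.10149267612757876 F [3.5 4.8 1.6] t 52.45
-0.05 0.05 -0.09 0 0 0 0; -0.15 0.05 -0.28 0 0 0 0; -0.25 0.05 -0.46 0 0 0 0; -0.37 0.05 -0.63 0 0 0 0; -0.49 0.05 -0.80 0 0 0 0; -0.62 0.05 -0.96 0 0 0 0; -0.77 0.05 -1.12 0 0 0 0; -0.91 0.05 -1.26 0 0 0 0; -1.07 0.05 -1.40 0 0 0 0; -1.23 0.05 -1.53 0 0 0 0; -1.41 0.05 -1.65 0 0 0 0; -1.58 0.05 -1.77 0 0 0 0; -1.76 0.04 -1.87 0 0 0 0; -1.95 0.04 -1.96 0 0 0 0
```

Emit:
servo_tool --moves "-0.15 0 -0.28 0 0 0 0; -0.25 0 -0.46 0 0 0 0; -0.37 0 -0.63 0 0 0 0; -0.37 0 -0.63 0 0 0 0"

```text
time_s: 52.95
ee_pos: [0.5264, 0.2496, 0.1015]
orientation: [0.487, -0.511, 0.513, -0.489]
ft_force: [5.0, 2.6, 2.7]
opening: 0.0214
```

Run:
```python
from h import *
circ(range(-575,-606,-3),87.3)
```

```text
r 0.04 ang -126.7 z 0.10147903174514379 F [5.  2.6 2.7] t 52.95
-0.03 0.05 -0.06 0 0 0 0; -0.16 0.05 -0.23 0 0 0 0; -0.29 0.05 -0.39 0 0 0 0; -0.43 0.05 -0.54 0 0 0 0; -0.58 0.04 -0.69 0 0 0 0; -0.74 0.04 -0.83 0 0 0 0; -0.90 0.04 -0.96 0 0 0 0; -1.07 0.04 -1.08 0 0 0 0; -1.25 0.04 -1.19 0 0 0 0; -1.43 0.04 -1.30 0 0 0 0; -1.62 0.04 -1.39 0 0 0 0
```

Emit:
servo_tool --moves "-0.16 0 -0.23 0 0 0 0; -0.29 0 -0.39 0 0 0 0; -0.43 0 -0.54 0 0 0 0; -0.43 0 -0.54 0 0 0 0"

```text
time_s: 53.45
ee_pos: [0.5225, 0.2529, 0.1015]
orientation: [0.487, -0.509, 0.514, -0.489]
ft_force: [7.3, -0.5, 2.9]
opening: 0.021
```

Run:
```python
from h import *
circ(range(-584,-612,-3),87.3)
s=cap("scene"); crop(s,290,190,430,280,"f5.png",5.5)
```

```text
r 0.0399 ang -134.1 z 0.1015018079219809 F [ 7.3 -0.5  2.9] t 53.45
-0.12 0.05 -0.14 0 0 0 0; -0.27 0.05 -0.28 0 0 0 0; -0.42 0.05 -0.42 0 0 0 0; -0.59 0.04 -0.55 0 0 0 0; -0.76 0.04 -0.68 0 0 0 0; -0.93 0.04 -0.79 0 0 0 0; -1.12 0.04 -0.89 0 0 0 0; -1.30 0.04 -0.98 0 0 0 0; -1.50 0.04 -1.07 0 0 0 0; -1.69 0.04 -1.14 0 0 0 0
f5.png scale 5.5 off 290 190
```

View pics/f5.png

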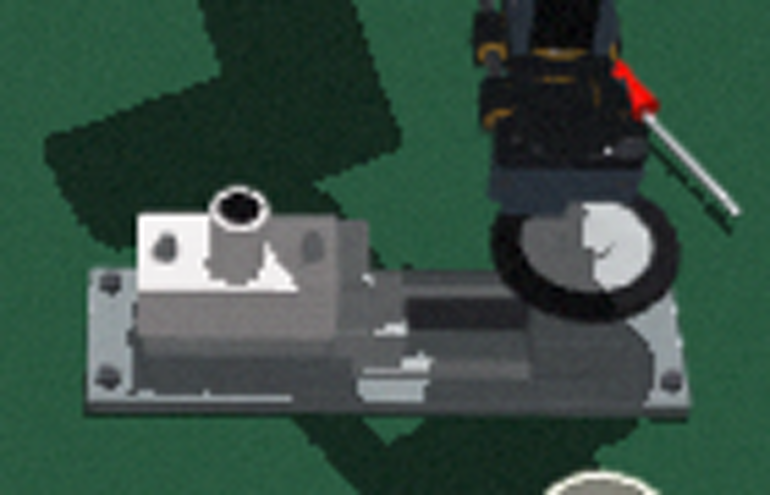

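Contact is starting (the crank lags and about 5.6 N resists). Pressing further.

Emit:
servo_tool --moves "-0.27 0 -0.28 0 0 0 0; -0.42 0 -0.42 0 0 0 0; -0.42 0 -0.42 0 0 0 0; -0.42 0 -0.42 0 0 0 0"

```text
time_s: 54.0
ee_pos: [0.5214, 0.2541, 0.1015]
orientation: [0.488, -0.506, 0.516, -0.49]
ft_force: [10.4, -7.7, 0.5]
opening: 0.0213
```

Run:
```python
from h import *
circ(range(-590,-612,-3),87.3)
```

```text
r 0.0399 ang -136.4 z 0.10147718661100166 F [10.4 -7.7  0.5] t 54.0
-0.31 0.04 -0.31 0 0 0 0; -0.47 0.04 -0.44 0 0 0 0; -0.65 0.04 -0.56 0 0 0 0; -0.82 0.03 -0.67 0 0 0 0; -1.00 0.03 -0.77 0 0 0 0; -1.19 0.03 -0.87 0 0 0 0; -1.38 0.02 -0.95 0 0 0 0; -1.58 0.02 -1.02 0 0 0 0
```

About 12.8 N tangential at the crank, turned 10.19 rad, so jaw ≈ 81.5 mm: pressed firmly. I'll keep the same target while opening, then lift.

Emit:
servo_tool --moves "-0.31 0 -0.31 0 0 0 0; -0.31 0 -0.31 0 0 0 0.5; -0.15 0 -0.2 0 0 0 0.6; -0.15 0 -0.2 0 0 0 0.6; -0.15 0 -0.2 0 0 0 0.6; -0.15 -1 -0.2 0 0 0 0.6; -0.15 -4 -0.2 0 0 0 0.6; -0.15 -8 -0.2 0 0 0 0.6; -0.15 -12 -0.2 0 0 0 0.6; -0.15 -15 -0.2 0 0 0 0.6; -0.15 -15 -0.2 0 0 0 0.6"

```text
time_s: 55.38
ee_pos: [0.5187, 0.2577, 0.2547]
orientation: [0.486, -0.505, 0.517, -0.492]
ft_force: [-0.2, -0.8, -1.3]
opening: 0.0548
```

Emit:
servo_tool --moves "-2 -1 -4 0 0 0 0.6; -4 -1 -8 0 0 0 0.6; -6 -1 -12 0 0 0 0.6; -8 -1 -14 0 0 0 0.6; -8 -1 -14 0 0 0 0.6; -8 -1 -14 0 0 0 0.6"

```text
time_s: 56.12
ee_pos: [0.3825, 0.3433, 0.261]
orientation: [0.486, -0.505, 0.517, -0.491]
ft_force: [-0.5, -0.2, -0.1]
opening: 0.055
```

Run:
```python
from h import *
st=ctrl.get_state();print(st["time_s"],st["ee_pos"],st["ft_force"])
c=cap("top");s=cap("scene"); crop(s,290,190,430,280,"g1.png",5.5); crop(c,200,200,350,280,"g2.png",5.3)
cv2.imwrite("pics/g3.png",c["image"])
print(fitplate([s],.5412,.0905,87.25,z0=.07))
def fx(w):
    d=w[:2]-FIX[:2];a=FIX[2]; return np.array([np.cos(a)*d[0]+np.sin(a)*d[1],-np.sin(a)*d[0]+np.cos(a)*d[1]])
```

```text
56.125 [0.38246707 0.34328657 0.26103672] [-0.47973176 -0.18048168 -0.13475365]
g1.png scale 5.5 off 290 190
g2.png scale 5.3 off 200 200
[ 0.54925405  0.09434281 88.71782464  0.18726947]
```

View pics/g1.png

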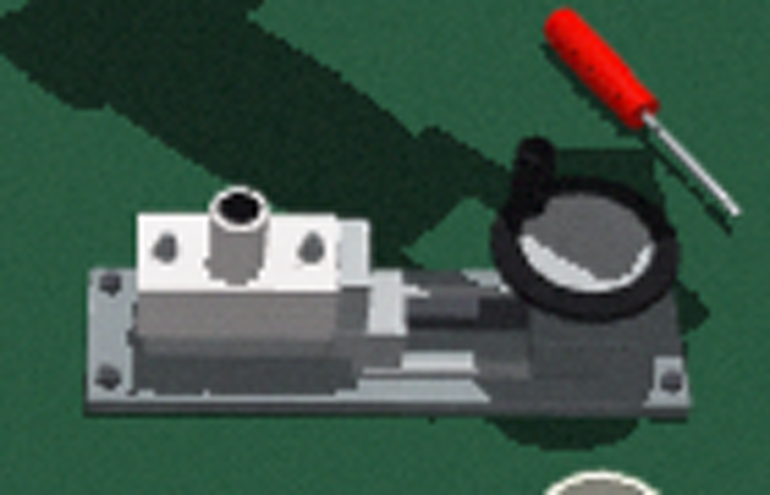

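View pics/g2.png

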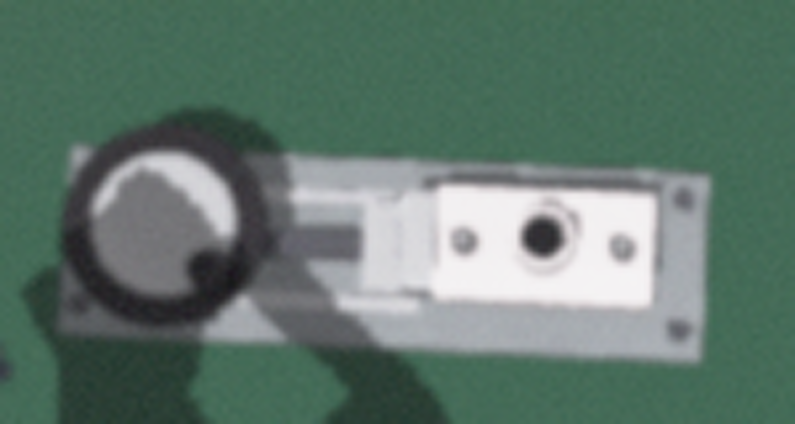

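View pics/g3.png

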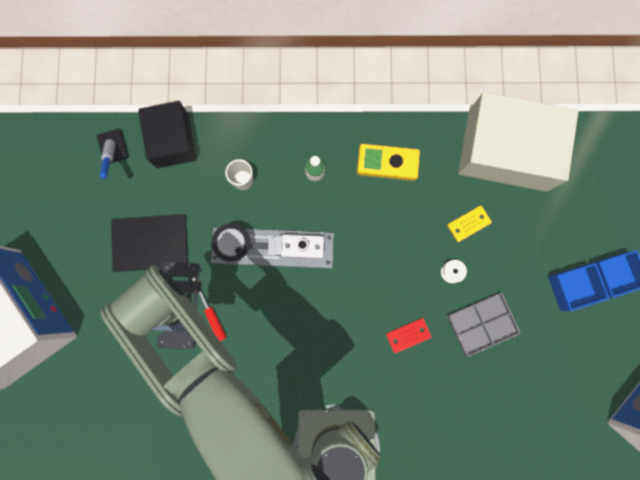

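The stack is flat with the cover on top, the jaw is against its end, and the bystanders are in place. One last check that the crank didn't spring back.

Run:
```python
from h import *
c=cap("top");s=cap("scene")
w=F2W(FIX,[.19,0,0])[0]
for n,cc,p in (("top",c,(200+207.5/5.3-.5,200+268.5/5.3-.5)),("sc",s,(290+536.5/5.5-.5,190+150/5.5-.5))):
    d=ray(cc,*p,.138)-w; a=np.degrees(np.arctan2(d[1],d[0])); t=(87.3-a)%360+360; print(n,np.hypot(*d[:2]),a,"jaw",np.radians(t)*.008)
# tube top centre
for n,cc,p in (("top",c,(200+543.5/5.3-.5,200+237/5.3-.5)),("sc",s,(290+239.5/5.5-.5,190+208/5.5-.5))):
    print(n,ray(cc,*p,.115)-np.r_[FIX[:2],0])
```

```text
top 0.039456259938035594 -134.51345351453733 jaw 0.0812364831698212
sc 0.038021326377939146 -128.50274346157047 jaw 0.08039722972336524
top [-0.00051952 -0.0008326   0.115     ]
sc [ 0.0013024  -0.00126503  0.115     ]
```

```bash
python3 -c "
from h import *
print(ctrl.sign_off())"
```

```text
the job is handed in; nothing more can be done
None
```

The impactor stack is rebuilt and handed in at about 56 s of the 210 s allowed. I wound the jaw back to its stop, lowered the three plates and then the cover over the pins, wound the jaw against the stack, and let go.

- **Jaw back:** the crank hit its stop with about 12 N resisting, at the angle predicted from the starting jaw position of about 49 mm.
- **Knocked plate:** one plate was knocked a few centimetres aside during the run. I measured it again before picking it up. My first grip on it was shallow, so I opened and gripped it again.
- **Stack:** the pictures show the three plates and the cover seated and level. The cover's tube is about 1 mm from the bed's middle, within the play in the holes.
- **Clamp:** the last push met about 12.8 N at the crank. From the crank's angle the jaw was then at 81.5 mm. After I let go, the pictures put it at about 81.2 mm (top view) and 80.4 mm (scene view), within the accuracy of reading pixels.
- **Other things on the bench:** the bystanders and the red and yellow look-alikes look unmoved, and the arm is clear of everything.

**Not confirmed:**
- I could not read the jaw's remaining pressing force after release. The picture shows it in contact, and the wheel's friction should hold it.
- A last automatic fit of the cover's outline in the scene view gave a poor match. I disregarded it, because its mask can't tell the cover from the grey fixture.

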